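# Hang the shaft rack on its pins and lay the basket shafts to dry

### The job

Hang the shaft rack on the drying stand so that both pins come up through its two holes and it sits down flat on the stand, and let go of it. Then lay the two washed basket shafts across it, one in each pair of V-blocks, resting by their bare stems with both mesh baskets over the long end of the drip tray. Never grip the delicate mesh baskets, set everything down gently rather than dropping it, and leave the other things on the bench where they stand.

Things in the scene. Friction and masses are not known exactly. Their poses are not given: they have to be found in the camera images.
- stand: Fixed steel drying stand, left or right on the bench, turned up to 15 deg. Origin: on the bench midway between its pins; y runs through both pins, +x to the long end of its drip tray. Tray 214 mm along y, rim 20 mm high, from x = -65 to +120 mm. Two end frames at y = +-79 mm (24 mm along y, 84 mm along x, flat tops 60 mm up) carry an upright pin each.
- seat (a point): Point on the stand midway between the pins, level with the flat tops of the end frames, 60 mm above the bench: where the centre of the rack's underside comes to lie. Axes as the stand's (+x to the long end of the tray, z up).
- pin_0 (a point): Tip of the brass pin at the stand's y = -79 mm, x = 0: 10 mm diameter, 24 mm tall above the frame top, the last 8 mm tapered to 4 mm.
- pin_1 (a point): Tip of the other, equal pin, at the stand's y = +79 mm.
- rack: Loose shaft rack, 0.3 to 0.5 kg: dark anodised plate 90 (x) by 180 (y) by 5 mm with two 12 mm through holes at x = 0, y = +-79 mm. Origin: centre of its underside, z up. It carries a blue handle and four white V-blocks, and is the same either way round. It starts flat on the bench on the side away from the stand, turned up to 26 deg.
- rack_handle (a point): Middle of the rack's blue handle bar: 60 mm long (along the rack's x), 10 mm thick (along y), 14 mm high, from 32 to 46 mm above the plate's underside, on two legs 25 mm either side of the middle.
- groove_0 (a point): Where the middle of a stem's axis lies when cradled at the rack's y = -38 mm: x = 0, 25 mm above the underside. Its two V-blocks stand at x = +-32 mm, each 10 mm along x and 30 mm along y; V of 90 deg, open upwards, mouth 22 mm wide, tops 29 mm above the underside. The groove runs along the rack's x.
- groove_1 (a point): The same for the other pair of V-blocks, at the rack's y = +38 mm.
- shaft_a: Loose steel basket shaft, about 0.13 kg, 157 mm long. Origin: on its axis, middle of the bare stem (also about its balance point); +x to the basket. Stem 10 mm diameter, x -50 to +50 mm; dark hexagonal coupling, 22 mm across flats, -50 to -70; mesh basket +50 to +87. Starts on a 3 mm grey mat mid-bench, axis 14 mm above the bench, basket away from the robot within 27 deg.
- shaft_b: The other basket shaft, the same in every way as shaft_a, lying beside it about 110 mm away; which of them lies on the left varies.
- shaft_a_basket: The fragile wire-mesh basket on the end of shaft_a, a cylinder 22 mm in diameter and 37 mm long; origin at its centre, 68.5 mm from the shaft's origin along +x. Not to be gripped.
- shaft_b_basket: The fragile wire-mesh basket on the end of shaft_b, as on shaft_a. Not to be gripped.
- beaker: Bystander: empty glass beaker, 70 mm wide, 95 mm high, standing just beyond the rack (about 100 mm from its middle). Origin under its centre.
- wash_bottle: Bystander: white bottle with a red cap, 64 mm wide, 170 mm high, standing just beyond the long end of the stand's tray (about 170 mm from the seat). Origin under its centre.
- jar: Bystander: amber jar with a black cap, 44 mm wide, 65 mm high, standing on the robot's side of the rack, about 90 mm from its middle. Origin under its centre.
- timer: Bystander: small white timer, 30 x 75 mm, 55 mm high, standing before the short end of the stand's tray, about 105 mm from the seat. Origin under its centre.
- vial: Bystander: small clear sample vial with a white cap, 20 mm wide, 42 mm high, standing on the mat between the two shafts; 25 mm or more is free between it and the middle of either stem. Origin under its centre.
- tube_rack: Bystander: blue rack of capped tubes, 64 x 172 mm, 98 mm high, beyond the far end of the mat. Origin under its centre.
- forceps: Bystander: steel forceps, 160 mm long, 8 mm high, lying along the outer side of the stand or of the rack. Origin under their middle.
- pipette: Bystander: white pipette, 270 mm long, 24 mm high, lying along the outer side of the stand or of the rack. Origin under its middle.
Things that resemble listed ones, but are neither listed nor needed, are in the scene too. What is shaped like the shaft_a but orange is not meant.

How it is judged:
By the outcome, as a careful person would: the job done as asked, in the order asked, and still so for the second after the job is handed in, with the robot touching nothing.
It also fails if it takes over 67 s, if anything falls off the work surface, if the arm or the gripper's body presses on something with over 40 N, if the wrist force passes 120 N, or if a joint passes its speed limit or range.

### The arm

A 7-joint arm with a two-finger parallel gripper is mounted at the origin on the work surface. World frame = base frame: x ahead of the robot, y to its left, z up, the work surface at z = 0. Lengths are in m, angles in rad, forces in N, time in s.
With the tool pointing down it reaches from about 0.35 to 0.9 m from the base axis. Payload 7.2 kg.
Tool frame: the origin (TCP) lies at the very end of the fingers, on their centre line; the grasp point (between the pads) lies 19 mm behind it (bot.hold_point_z is the distance from the TCP to the grasp point, in m); z points along the fingers, y is the direction in which the jaws open and shut (so a half turn about z gives the same grasp; the last joint's range is limited). The gripper opens to 88 mm and grips with 3 to 60 N. Pads are 20 mm wide; open, the fingers measure 115 mm over their backs; the gripper's body (75 mm by 178 mm) begins 61 mm behind the grasp point.
Start: joints at [1.098, 0.411, -0.013, 1.596, 0.006, 1.134, -0.082], TCP at [0.246, -0.574, 0.223] pointing down, gripper open.
Joint ranges: [-2.95, 2.95], [-0.29, 1.99], [-1.47, 1.44], [0.14, 2.54], [-1.03, 4.17], [0.13, 1.85], [-2.86, 2.86]. Speed limits (rad/s): [2.39, 2.39, 3.01, 3.01, 3.14, 3.14, 3.14].

### API

Orientations are given as a unit quaternion [x, y, z, w].
In Python, from rig import bot gives the robot as it stands.
- The arm moves only by the shell command python3 -m handwheel 'ROWS'. ROWS is JSON, a list of rows, each a list of 5 numbers: the shift along the tool's x, y, z in mm, then the turn about the tool's z in rad, then the gripper's target within -1 to 1 (fully open at 1, half-way at 0, shut at -1). In form: [[tx, ty, tz, yaw, jaw], ...]. A call has 1 to 20 rows; each row shifts and turns the commanded pose from where the row before left it, along the tool's axes as they then stand; what a row does not reach is not made up. A row lasts 1/10 s, in which the tool goes at most 50 mm and 8.59 degrees, less where a joint would pass 70% of its speed; a pose out of reach is approached as far as the arm can. A call with a gripper value outside its range is refused whole. The fingers move at their own pace and stop on an object; the grip force is fixed at half the most. Time passes only in rows, so rows that do not move let the fingers close. It gives the time, the measured TCP pose, the force and the opening at its end, in the units of the state.
- bot.state(): the state, without advancing time (a new reading comes with each control period).
- bot.capture(name): name is "scene" or "top" or "wrist"; returns (picture, depth): 400x640x3 uint8, red, green, blue; 400x640 float32, m along the optical axis (not along the pixel's ray), 0 where there is no reading.
- bot.calibration(name): a dict with "mtx" (3x3 intrinsics, pixels), "cam_to_world" (4x4, takes a point from camera to world coordinates). Camera axes: x right, y up, looking along -z (the intrinsics and any distortion apply to the point x, -y, -z); pixel columns grow to the right and rows downward; lengths in m; the calibration is good to about 2 mm. A picture is of the moment at which its call begins: read the wrist's pose just before it. calibration takes no time and is no camera call; for the wrist camera it gives the pose at the moment of the call.
- bot.sign_off(): hands the job in, once; it reports no verdict.
Trained networks look in the newest picture that a camera, given by its name, has taken for a name from the list of things; names that differ only in an ending like _2 or _b are one class to them, and where a whole thing is asked for, a point or a joint stands for the part that bears it (a point fixed in the world has none). Each returns a list of dicts, best first, with "confidence" (0 to 1); they miss things now and then, are a little off and sometimes report something else, mostly with a low value. They report only what shows in the picture. A call takes as long as a camera call. They do not tell look-alikes from the thing itself.
- bot.outline_of(query, camera): "mask" (400x640 bool, what is visible of it) and "bbox" ([left, top, right, bottom] in pixels, round what is visible of it).
- bot.landmark_of(query, camera): "point" ([column, row] in pixels: a listed point, or the origin of a listed thing).
The state is a dict: "time_s": time; "joints": joint angles; "qd": joint speeds; "tau": joint torques, N m; "tool_pos": TCP position; "tool_rot": TCP orientation; "contact_force": force on the tool from outside, world axes, zero at the start; "ft_torque": the same for the moment, N m; "grip_width": finger opening in m.
Only numpy, scipy, OpenCV 4.12 (cv2) and the standard library are available. Lean on these libraries where they do the work, as an engineer would, in place of code of your own. Each camera call takes 0.05 s, during which the arm holds its last target.

## Working session

There is one attempt and no reset: what is moved stays moved. The work goes in short steps, Python scripts to look and compute and a shell command to move; the robot and the scene stay as the last step left them, time stands still between calls to the robot, and variables do not carry over. Pictures are saved under pics/ and viewed, and the job is handed in when it is done.

```bash
ls; mkdir -p pics; python3 - <<'E'
from rig import bot
import cv2,numpy as np
print(bot.state())
for c in ["scene","top"]:
    p,d=bot.capture(c); cv2.imwrite(f"pics/{c}0.png",p[:,:,::-1]); np.save(f"{c}0.npy",d)
    k=bot.calibration(c); print(c,k["mtx"].tolist(),np.round(k["cam_to_world"],4).tolist(),k.keys())
E
```

```text
pics
{'time_s': 0.0, 'joints': array([ 1.09784881,  0.41190003, -0.01271334,  1.5970047 ,  0.00561787,
        1.13429377, -0.08216679]), 'qd': array([-0.00166948, -0.00108497, -0.00167238, -0.00099851,  0.00237617,
       -0.00044709, -0.00027338]), 'tau': array([-6.48154455e-04, -5.87950659e+01,  6.41445480e-01, -2.91082442e+01,
       -5.38093562e-02,  1.81555934e-02,  1.53966039e-04]), 'tool_pos': array([ 0.24588325, -0.5740728 ,  0.2218251 ]), 'tool_rot': array([ 9.79585246e-01,  2.01027685e-01, -2.19296895e-04, -7.53812279e-04]), 'contact_force': array([ 0.15148152,  0.88757295, -0.3797395 ]), 'ft_torque': array([0.0109488 , 0.04612051, 0.02186143]), 'grip_width': 0.0882541911491949}
scene [[520.3076962439898, 0.0, 313.6547854862439], [0.0, 520.3076962439898, 194.00227638421268], [0.0, 0.0, 1.0]] [[0.196, -0.5647, 0.8017, 1.6385], [0.9804, 0.1307, -0.1476, -0.1826], [-0.0214, 0.8149, 0.5792, 0.849], [0.0, 0.0, 0.0, 1.0]] dict_keys(['mtx', 'cam_to_world'])
top [[427.2127913225793, 0.0, 317.8653788087088], [0.0, 427.2127913225793, 200.91479699289152], [0.0, 0.0, 1.0]] [[-0.0144, 0.9971, -0.0751, 0.4643], [-0.9997, -0.0157, -0.0174, -0.0081], [-0.0185, 0.0748, 0.997, 1.3264], [0.0, 0.0, 0.0, 1.0]] dict_keys(['mtx', 'cam_to_world'])
```

View pics/scene0.png

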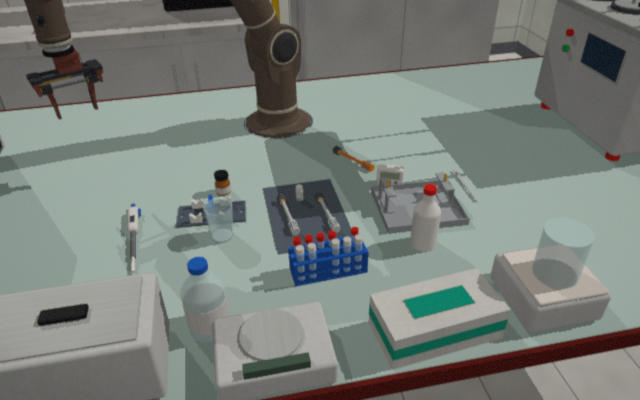

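View pics/top0.png

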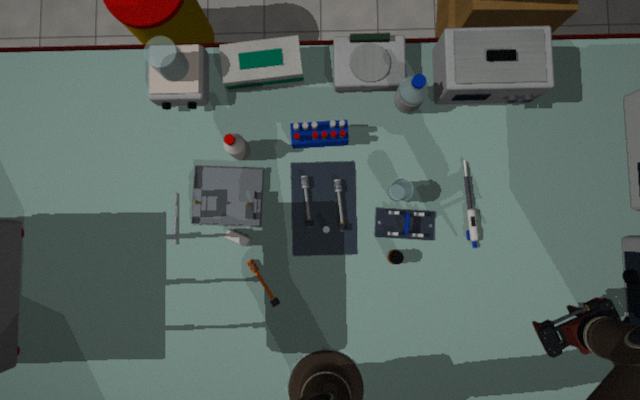

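The top view shows the stand at about (228,195), the mat with shafts at (307,200) and (341,205), the vial at (326,229), and the rack at (406,224) with its blue handle. The beaker is at (400,190), the jar at (395,257), the bottle at (235,145) and the timer at (238,237). The orange decoy is at (263,282).

```bash
cat > h.py <<'E'
import numpy as np, cv2
from rig import bot
from scipy.spatial.transform import Rotation as R
def ray(cal,uv,z):
    K=cal["mtx"];T=np.array(cal["cam_to_world"])
    d=np.array([(uv[0]-K[0][2])/K[0][0],-(uv[1]-K[1][2])/K[1][1],-1.0])
    d=T[:3,:3]@d;o=T[:3,3]
    return o+d*(z-o[2])/d[2]
def proj(cal,P):
    K=cal["mtx"];T=np.array(cal["cam_to_world"])
    c=T[:3,:3].T@(np.asarray(P,float)-T[:3,3])
    return np.array([K[0][0]*c[0]/-c[2]+K[0][2],K[1][1]*(-c[1])/-c[2]+K[1][2]])
def cloud(cal,d):
    K=np.array(cal["mtx"]);T=np.array(cal["cam_to_world"])
    v,u=np.mgrid[0:d.shape[0],0:d.shape[1]]
    X=np.stack([(u-K[0,2])/K[0,0]*d,-(v-K[1,2])/K[1,1]*d,-d],-1)
    P=X@T[:3,:3].T+T[:3,3]; P[d==0]=np.nan
    return P
def yaw(q):  # world angle of tool x axis & y axis
    m=R.from_quat(q).as_matrix(); return np.degrees(np.arctan2(m[1,:2],m[0,:2])), m
def st():
    s=bot.state(); a,m=yaw(s["tool_rot"])
    print("t %.2f tcp %s tool x/y az %s zdir %s F %s w %.4f j %s"%(s["time_s"],np.round(s["tool_pos"],4),np.round(a,1),np.round(m[:,2],3),np.round(s["contact_force"],1),s["grip_width"],np.round(s["joints"],2)))
    return s
def delta(P,az=None,s=None):
    """tool-frame mm shift to bring TCP to P (turn first?) and yaw turn to bring tool y axis to az (deg, mod 180)"""
    s=s or bot.state(); m=R.from_quat(s["tool_rot"]).as_matrix()
    d=m.T@(np.asarray(P)-s["tool_pos"])*1000
    out=[d]
    if az is not None:
        cur=np.degrees(np.arctan2(m[1,1],m[0,1]))
        t=(az-cur+90)%180-90   # world ccw; tool z is down -> negative yaw
        out.append(-np.radians(t))
    return out
E
python3 - <<'E'
from h import *
c=bot.calibration("top"); sc=bot.calibration("scene")
bot.capture("top")
zs=dict(pin_0=.084,pin_1=.084,seat=.06,rack_handle=.039,groove_0=.025,groove_1=.025,shaft_a=.014,shaft_b=.014,shaft_a_basket=.014,vial=0.003,jar=0,beaker=0,wash_bottle=0,timer=0,stand=0,tube_rack=0,rack=0)
for n,z in zs.items():
    for r in bot.landmark_of(n,"top")[:4]:
        print(n,np.round(r["point"],1),round(r["confidence"],2),np.round(ray(c,r["point"],z),4))
E
```

```text
pin_0 [247.  200.7] 0.64 [0.5618 0.2209 0.084 ]
pin_0 [193.6 203.7] 0.62 [0.5554 0.378  0.084 ]
pin_0 [309.5 204.7] 0.62 [0.5472 0.0382 0.084 ]
pin_1 [247.  200.7] 0.64 [0.5618 0.2209 0.084 ]
pin_1 [193.6 203.7] 0.62 [0.5554 0.378  0.084 ]
pin_1 [309.5 204.7] 0.62 [0.5472 0.0382 0.084 ]
seat [225.1 200.8] 0.87 [0.5644 0.291  0.06  ]
rack_handle [407.1 220.8] 0.87 [ 0.4972 -0.2525  0.039 ]
groove_0 [389.  223.1] 0.72 [ 0.4914 -0.2002  0.025 ]
groove_0 [416.8 227. ] 0.59 [ 0.4784 -0.2838  0.025 ]
groove_0 [393.4 189.2] 0.54 [ 0.5945 -0.2164  0.025 ]
groove_1 [389.  223.1] 0.72 [ 0.4914 -0.2002  0.025 ]
groove_1 [416.8 227. ] 0.59 [ 0.4784 -0.2838  0.025 ]
groove_1 [393.4 189.2] 0.54 [ 0.5945 -0.2164  0.025 ]
shaft_a [172.7 216.9] 0.72 [0.5206 0.4644 0.014 ]
shaft_a [264.2 284.5] 0.71 [0.3106 0.1818 0.014 ]
shaft_a [392.6 256.9] 0.68 [ 0.3888 -0.21    0.014 ]
shaft_a [337.5 207.9] 0.58 [ 0.5406 -0.0452  0.014 ]
shaft_b [172.7 216.9] 0.72 [0.5206 0.4644 0.014 ]
shaft_b [264.2 284.5] 0.71 [0.3106 0.1818 0.014 ]
shaft_b [392.6 256.9] 0.68 [ 0.3888 -0.21    0.014 ]
shaft_b [337.5 207.9] 0.58 [ 0.5406 -0.0452  0.014 ]
shaft_a_basket [336.3 189.4] 0.54 [ 0.5978 -0.0426  0.014 ]
shaft_a_basket [252.4 265.8] 0.48 [0.3675 0.2177 0.014 ]
shaft_a_basket [228.3 204. ] 0.17 [0.5579 0.2919 0.014 ]
vial [327.2 231.4] 0.42 [ 0.4691 -0.0125  0.003 ]
jar [391.8 259.4] 0.68 [ 0.3804 -0.2095  0.    ]
beaker [394.8 191.8] 0.67 [ 0.5888 -0.2245  0.    ]
wash_bottle [243.4 151.5] 0.89 [0.724  0.2475 0.    ]
timer [238.5 236.2] 0.82 [0.4582 0.2631 0.    ]
timer [394.7 189.9] 0.66 [ 0.5948 -0.2244  0.    ]
stand [225.8 204.3] 0.58 [0.5581 0.3029 0.    ]
tube_rack [318.5 136. ] 0.92 [0.7692 0.0101 0.    ]
rack [406.4 222.6] 0.67 [ 0.4927 -0.2576  0.    ]
rack [306.9 179.6] 0.63 [0.6316 0.0484 0.    ]
```

```bash
python3 - <<'E'
from h import *
s=st()
k=bot.calibration("wrist"); T=np.array(k["cam_to_world"]); m=R.from_quat(s["tool_rot"]).as_matrix()
print(np.round(k["mtx"],1).tolist()); print("cam in tool",np.round(m.T@(T[:3,3]-s["tool_pos"]),4), np.round(m.T@T[:3,:3],3))
print(delta([0.47,-0.253,0.30],None))
p,d=bot.capture("wrist"); cv2.imwrite("pics/w0.png",p[:,:,::-1])
im=cv2.imread("pics/top0.png"); cv2.imwrite("pics/top0z.png",cv2.resize(im[140:300,170:370],(800,640),interpolation=cv2.INTER_CUBIC)[:600])
E
```

```text
t 1.00 tcp [ 0.2461 -0.5745  0.2226] tool x/y az [ 23.2 -66.8] zdir [ 0. -0. -1.] F [0.3 0.1 0.1] w 0.0879 j [ 1.1   0.41 -0.01  1.6   0.01  1.13 -0.08]
[[298.3, 0.0, 317.2], [0.0, 298.3, 203.9], [0.0, 0.0, 1.0]]
cam in tool [ 7.540e-02 -1.000e-04 -1.625e-01] [[ 0.     0.962  0.273]
 [ 1.     0.    -0.002]
 [-0.002  0.273 -0.962]]
[array([ 332.38239329, -207.33541835,  -77.36158278])]
```

View pics/top0z.png

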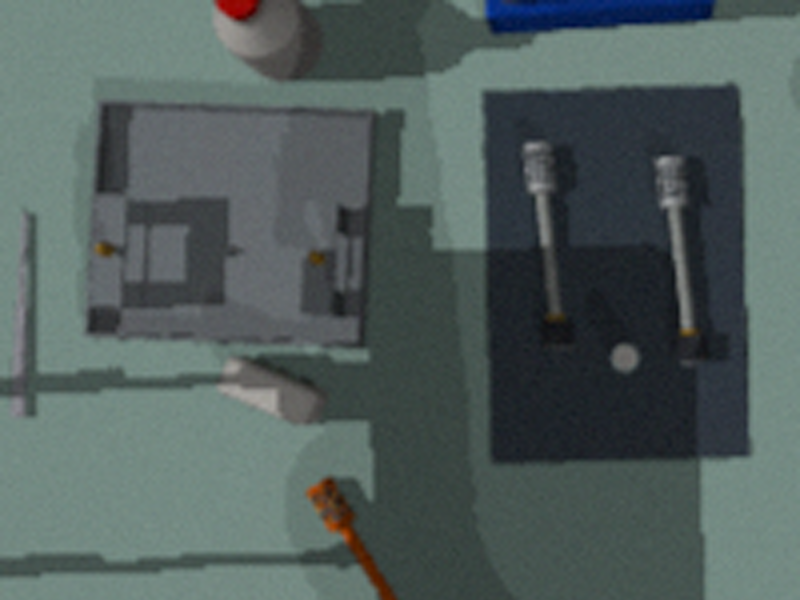

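View pics/w0.png

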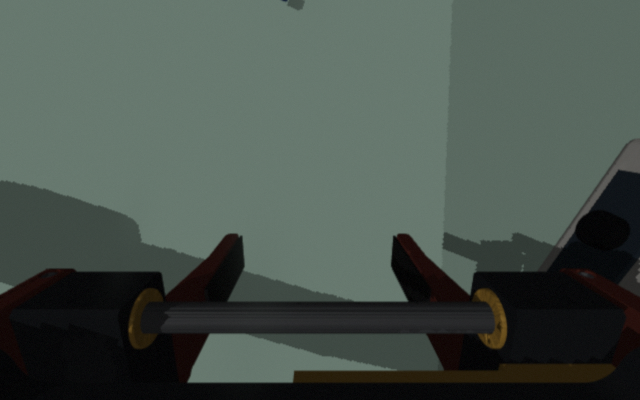

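```bash
python3 -m handwheel '[[0,0,0,0.1,1],[0,0,0,0.1,1],[0,0,0,0.1,1],[0,0,0,0.1,1],[18.5,-32.5,0,0,1],[18.5,-32.5,0,0,1],[18.5,-32.5,0,0,1],[18.5,-32.5,0,0,1],[18.5,-32.5,0,0,1],[18.5,-32.5,0,0,1],[18.5,-32.5,0,0,1],[18.5,-32.5,0,0,1],[18.5,-32.5,0,0,1],[18.5,-32.5,0,0,1],[0,0,0,0,1]]'
python3 - <<'E'
from h import *
s=st(); k=bot.calibration("wrist")
p,d=bot.capture("wrist"); cv2.imwrite("pics/w1.png",p[:,:,::-1]); np.savez("w1.npz",p=p,d=d,T=k["cam_to_world"],K=k["mtx"])
for n,z in dict(rack_handle=.039,groove_0=.025,rack=0,jar=0,beaker=0).items():
    for r in bot.landmark_of(n,"wrist")[:4]:
        print(n,np.round(r["point"],1),round(r["confidence"],2),np.round(ray(k,r["point"],z),4))
E
```

```text
time_s: 2.55
tool_pos: [0.4323, -0.2437, 0.223]
tool_rot: [1.0, 0.006, 0.001, -0.001]
contact_force: [-0.0, -1.0, 1.7]
grip_width: 0.0881
t 2.55 tcp [ 0.4323 -0.2437  0.223 ] tool x/y az [  0.7 -89.3] zdir [ 0.002  0.002 -1.   ] F [-0.  -1.   1.7] w 0.0881 j [ 0.54  0.2  -0.14  1.89  0.03  1.05 -1.17]
rack_handle [322.9 132.2] 0.95 [ 0.4941 -0.2493  0.039 ]
groove_0 [292.1 130.2] 0.89 [ 0.4954 -0.2133  0.025 ]
groove_0 [354.5 136.9] 0.88 [ 0.4886 -0.2869  0.025 ]
rack [323.3 133.3] 0.84 [ 0.4912 -0.2505  0.    ]
rack [153.1  83.8] 0.32 [ 0.5468 -0.0442  0.    ]
jar [291.7 207.4] 0.66 [ 0.3935 -0.2097  0.    ]
jar [355.1 138.2] 0.47 [ 0.4857 -0.2908  0.    ]
jar [323.8 134.3] 0.19 [ 0.49   -0.2512  0.    ]
```

View pics/w1.png

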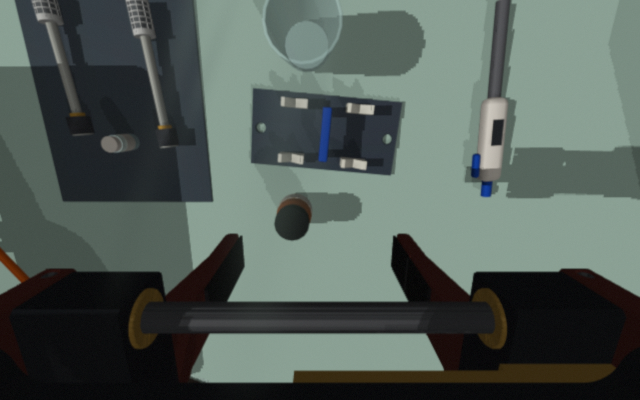

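```bash
python3 - <<'E'
from h import *
f=np.load("w1.npz"); k=dict(mtx=f["K"],cam_to_world=f["T"]); p=f["p"]; 
g=cv2.cvtColor(p,cv2.COLOR_RGB2GRAY).astype(float)
H=[]
for (u,v) in [(262,127),(387,139)]:
    w=g[v-8:v+9,u-8:u+9].copy(); w=np.clip(w-(w.max()+np.median(w))/2,0,None); vv,uu=np.mgrid[v-8:v+9,u-8:u+9]
    c=((w*uu).sum()/w.sum(),(w*vv).sum()/w.sum()); H.append(ray(k,c,0.003)); print(c,np.round(H[-1],4))
H=np.array(H); d=H[1]-H[0]; print("mid",H.mean(0),"dist",np.linalg.norm(d),"az",np.degrees(np.arctan2(d[1],d[0])))
P=cloud(k,f["d"])
# plate region by dark mask and depth
hsv=cv2.cvtColor(p,cv2.COLOR_RGB2HSV)
b=((hsv[...,0]>105)&(hsv[...,0]<130)&(hsv[...,1]>170)&(hsv[...,2]>60)).astype(np.uint8)
n,l,s,c=cv2.connectedComponentsWithStats(b)
for i in range(1,n):
    if s[i,4]>60: 
        q=P[l==i]; q=q[np.isfinite(q[:,2])]; print(i,s[i],c[i],np.round(ray(k,c[i],0.046),4),"zmed",np.median(q[:,2]),cv2.minAreaRect(np.argwhere(l==i)[:,::-1].astype(np.float32)))
for u,v in [(252,88),(402,101),(391,175),(250,163)]: print(np.round(ray(k,(u,v),.005),4), P[v,u])
for u,v in [(270,110),(300,130),(370,120),(360,140),(230,100),(430,150)]: print("z",P[v,u])
E
```

```text
(np.float64(262.0055617352614), np.float64(126.59065628476084)) [ 0.4985 -0.1742  0.003 ]
(np.float64(387.67881944444446), np.float64(138.13845486111111)) [ 0.4864 -0.3313  0.003 ]
mid [ 0.49247638 -0.25275405  0.003     ] dist 0.15758362846362195 az -94.39271914940045
1 [319 108  13  54 437] [324.73684211 134.22196796] [ 0.4922 -0.2512  0.046 ] zmed 0.04623792546888453 ((324.68316650390625, 134.32696533203125), (8.34320068359375, 53.424922943115234), 5.440331935882568)
2 [472 154   8  23 134] [475.52985075 164.79850746] [ 0.4603 -0.4238  0.046 ] zmed 0.01688055957941209 ((475.2178955078125, 165.01364135742188), (6.674476623535156, 22.2066707611084), 3.5763344764709473)
3 [481 182  11  15 127] [486.01574803 188.72440945] [ 0.4326 -0.4404  0.046 ] zmed 0.017200500300224242 ((485.8762512207031, 188.7376251220703), (9.054838180541992, 14.42803955078125), 5.710593223571777)
[ 0.5431 -0.1643  0.005 ] [ 5.43576890e-01 -1.63182767e-01 -3.31880366e-04]
[ 0.5306 -0.3448  0.005 ] [ 5.30897575e-01 -3.46048688e-01  3.10817823e-04]
[ 0.4401 -0.3387  0.005 ] [ 4.39293065e-01 -3.39881197e-01  2.89912076e-04]
[ 0.4533 -0.1575  0.005 ] [ 4.52597631e-01 -1.56345983e-01 -2.89587686e-04]
z [ 0.51825519 -0.1849892   0.00476671]
z [ 0.49503239 -0.22144154  0.00440413]
z [ 0.50804907 -0.30728787  0.00611102]
z [ 0.48380566 -0.29652328  0.00435574]
z [ 0.5294019  -0.13597926  0.00100389]
z [ 0.47224684 -0.3867695   0.00117074]
```

```bash
python3 -m handwheel '[[2,-38,0,0,1],[2,-38,0,0,1],[2,-38,0,0,1],[2,-38,0,0,1],[2,-38,0,0,1],[2,-38,0,0,1],[2,-38,0,0,1],[0,0,0,0,1]]'
cat > look.py <<'E'
from h import *
import sys
def look(name):
    s=st(); k=bot.calibration("wrist")
    p,d=bot.capture("wrist"); cv2.imwrite(f"pics/{name}.png",p[:,:,::-1]); np.savez(name+".npz",p=p,d=d,T=k["cam_to_world"],K=k["mtx"])
    return p,d,k
if __name__=="__main__": look(sys.argv[1])
E
python3 look.py w2
python3 -m handwheel '[[4,-38,0,0,1],[4,-38,0,0,1],[4,-38,0,0,1],[4,-38,0,0,1],[4,-38,0,0,1],[4,-38,0,0,1],[4,-38,0,0,1],[0,0,0,0,1]]'
python3 look.py w3
```

```text
time_s: 3.65
tool_pos: [0.4425, 0.0214, 0.223]
tool_rot: [1.0, 0.005, 0.0, -0.001]
contact_force: [-0.5, 0.1, -0.1]
grip_width: 0.0881
t 3.65 tcp [0.4425 0.0214 0.223 ] tool x/y az [  0.6 -89.4] zdir [ 0.001  0.002 -1.   ] F [-0.5  0.1 -0.1] w 0.0881 j [ 0.18  0.12 -0.36  1.99  0.05  1.03 -1.77]
time_s: 4.5
tool_pos: [0.4692, 0.2869, 0.2223]
tool_rot: [1.0, 0.004, -0.0, -0.001]
contact_force: [0.1, -0.3, -0.4]
grip_width: 0.0879
t 4.50 tcp [0.4692 0.2869 0.2223] tool x/y az [  0.5 -89.5] zdir [-0.001  0.002 -1.   ] F [ 0.1 -0.3 -0.4] w 0.0879 j [-0.23  0.33 -0.51  1.76  0.18  1.1  -2.36]
```

View pics/w2.png

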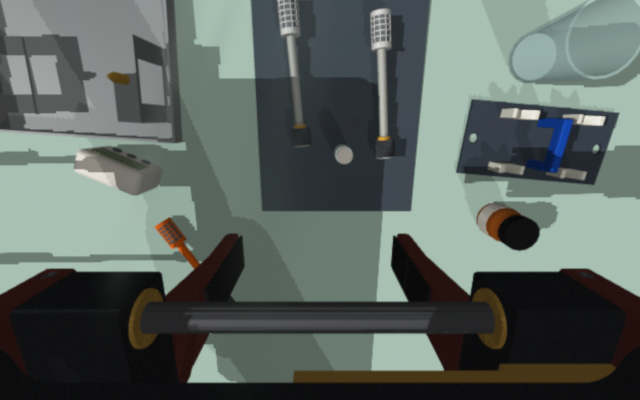

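View pics/w3.png

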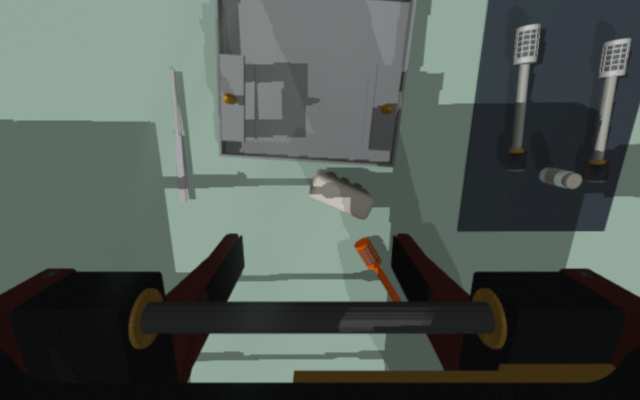

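```bash
python3 - <<'E'
from h import *
im=cv2.imread("pics/w3.png"); a=cv2.resize(im[80:120,210:260],(400,320),interpolation=cv2.INTER_NEAREST); b=cv2.resize(im[90:130,365:415],(400,320),interpolation=cv2.INTER_NEAREST)
cv2.imwrite("pics/w3pins.png",np.hstack([a,b]))
f=np.load("w3.npz"); k=dict(mtx=f["K"],cam_to_world=f["T"]); P=cloud(k,f["d"])
hsv=cv2.cvtColor(f["p"],cv2.COLOR_RGB2HSV); p=f["p"].astype(int)
m=((p[...,0]-p[...,2])>50)&(P[...,2]>.05); m[150:]=0
n,l,s,c=cv2.connectedComponentsWithStats(m.astype(np.uint8))
for i in range(1,n):
    q=P[l==i]; print(s[i],np.round(c[i],1), np.round(np.nanmax(q,0),4),np.round(np.nanmin(q,0),4)); 
    t=q[q[:,2]>.078]; print(len(t),np.round(np.nanmedian(t,0),4), np.round(np.nanmedian(q,0),4))
bot.capture("wrist")
for nme,z in dict(pin_0=.084,seat=.06,stand=0,timer=0,wash_bottle=0).items():
    for r in bot.landmark_of(nme,"wrist")[:3]:
        print(nme,np.round(r["point"],1),round(r["confidence"],2),np.round(ray(k,r["point"],z),4))
E
```

```text
[223  94  13  10  90] [228.5  98.7] [0.5672 0.3799 0.0852] [0.5597 0.3709 0.0636]
55 [0.5635 0.3745 0.0818] [0.5629 0.3737 0.08  ]
[384 105   9   6  37] [388.2 107.4] [0.5585 0.2223 0.0856] [0.5537 0.2159 0.0757]
34 [0.5561 0.2191 0.0835] [0.5565 0.2194 0.0834]
pin_0 [388.2 109.6] 0.77 [0.5541 0.2195 0.084 ]
pin_0 [219.1  99.7] 0.7 [0.5618 0.3814 0.084 ]
seat [307.4 103.8] 0.64 [0.5599 0.298  0.06  ]
stand [307.7 106.6] 0.95 [0.5594 0.2996 0.    ]
timer [338.2 186. ] 0.93 [0.4602 0.2594 0.    ]
wash_bottle [385.3 108.3] 0.17 [0.5582 0.2042 0.    ]
```

View pics/w3pins.png

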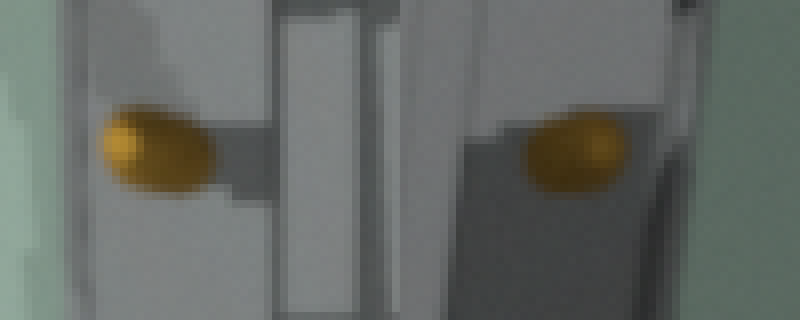

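```bash
python3 - <<'E'
from h import *
f=np.load("w3.npz"); k=dict(mtx=f["K"],cam_to_world=f["T"]); P=cloud(k,f["d"])
A=ray(k,(224.8,97.2),.084);B=ray(k,(390.2,107.7),.084); d=B-A
print(A,B,(A+B)/2,np.linalg.norm(d),np.degrees(np.arctan2(d[1],d[0])))
# frame tops: points with z~.06
m=(abs(P[...,2]-.06)<.004); m[160:]=0
n,l,s,c=cv2.connectedComponentsWithStats(m.astype(np.uint8))
for i in range(1,n):
    if s[i,4]>100:
        q=P[l==i][:,:2].astype(np.float32); print(s[i],cv2.minAreaRect(q*1000),np.median(P[l==i][:,2]))
# shafts from w2, depth at z .01-.03 on mat
f=np.load("w2.npz"); k2=dict(mtx=f["K"],cam_to_world=f["T"]); P2=cloud(k2,f["d"])
m=(P2[...,2]>.010)&(P2[...,2]<.032)&(P2[...,1]>-.09)&(P2[...,1]<.1)&(P2[...,0]>.42)
n,l,s,c=cv2.connectedComponentsWithStats(m.astype(np.uint8))
for i in range(1,n):
    if s[i,4]>60:
        q=P2[l==i]; r=cv2.minAreaRect((q[:,:2]*1000).astype(np.float32)); print(s[i],r,np.round(q.min(0),3),np.round(q.max(0),3))
bot.capture("wrist")
for n in ("shaft_a","shaft_a_basket","vial"):
  for r in bot.landmark_of(n,"wrist")[:4]:
    print(n,np.round(r["point"],1),round(r["confidence"],2),np.round(ray(k,r["point"],.014 if n!='vial' else .003),4))
E
```

```text
[0.56410314 0.37580987 0.084     ] [0.55586379 0.21771334 0.084     ] [0.55998346 0.2967616  0.084     ] 0.15831108287688908 -92.98332230261622
[ 219   53   26   88 1990] ((564.2913818359375, 375.75518798828125), (24.93937873840332, 83.96146392822266), 86.94014739990234) 0.06022339194686491
[ 368   64   34   87 1927] ((555.931640625, 218.08750915527344), (24.49460792541504, 84.23200988769531), 86.84249114990234) 0.06041721101705555
[ 277    0   35  147 1913] ((564.4507446289062, 48.77436828613281), (155.07058715820312, 25.36406898498535), 5.1208600997924805) [0.487 0.03  0.011] [0.642 0.067 0.028]
[ 370    8   25  150 1995] ((553.51416015625, -53.74787521362305), (158.23928833007812, 25.43401336669922), 5.1471147537231445) [ 0.474 -0.073  0.011] [ 0.633 -0.034  0.028]
shaft_a [512.1 107. ] 0.89 [0.5604 0.0575 0.014 ]
shaft_a [592.  120.3] 0.65 [ 0.5461 -0.0408  0.014 ]
shaft_a [386.7 289.8] 0.6 [0.3146 0.1881 0.014 ]
shaft_a [174.1 139.9] 0.47 [0.519 0.462 0.014]
shaft_a_basket [362.1 253.9] 0.98 [0.3694 0.2255 0.014 ]
shaft_a_basket [607.2  56.2] 0.94 [ 0.6159 -0.0398  0.014 ]
vial [544.6 173.2] 0.75 [ 0.48   -0.0064  0.003 ]
```

```bash
python3 -m handwheel '[[1.3,38.5,0,0,1],[1.3,38.5,0,0,0],[1.3,38.5,0,0,0],[1.3,38.5,0,0,0],[1.3,38.5,0,0,0],[1.3,38.5,0,0,0],[1.3,38.5,0,0,0],[1.3,38.5,0,0,0],[1.3,38.5,0,0,0],[1.3,38.5,0,0,0],[1.3,38.5,0,0,0],[1.3,38.5,0,0.043,0],[1.3,38.5,0,0.043,0],[1.3,38.5,0,0,0],[0,0,20,0,0],[0,0,20,0,0],[0,0,20,0,0],[0,0,0,0,0]]'
python3 - <<'E'
from h import *
s=st(); print(delta([.492,-.252,.020],-94.4,s))
E
```

```text
time_s: 6.85
tool_pos: [0.4832, -0.2548, 0.1603]
tool_rot: [0.999, -0.041, -0.002, -0.001]
contact_force: [-0.5, -0.1, -0.2]
grip_width: 0.0438
t 6.85 tcp [ 0.4832 -0.2548  0.1603] tool x/y az [ -4.7 -94.7] zdir [-0.004  0.002 -1.   ] F [-0.5 -0.1 -0.2] w 0.0438 j [ 0.54  0.35 -0.18  1.85  0.08  0.95 -1.33]
[array([  9.18015642,  -3.3097301 , 140.29814214]), np.float64(-0.004585053974862593)]
```

```bash
python3 -m handwheel '[[4.6,-1.6,20,-0.004,0],[4.6,-1.6,20,0,0],[0,0,25,0,0],[0,0,25,0,0],[0,0,25,0,0],[0,0,15,0,0],[0,0,0,0,0]]'
python3 - <<'E'
from h import *
s=st(); print(delta([.492,-.252,.020],-94.4,s))
E
```

```text
time_s: 7.55
tool_pos: [0.4935, -0.2525, 0.0316]
tool_rot: [0.999, -0.038, -0.001, -0.0]
contact_force: [-0.6, 0.0, 0.0]
grip_width: 0.0442
t 7.55 tcp [ 0.4935 -0.2525  0.0316] tool x/y az [ -4.4 -94.4] zdir [-0.002  0.001 -1.   ] F [-0.6  0.   0. ] w 0.0442 j [ 0.51  0.54 -0.16  1.93  0.13  0.69 -1.38]
[array([-1.51395643, -0.34599892, 11.62539748]), np.float64(-0.00017811241139075967)]
```

```bash
python3 -m handwheel '[[-1.5,-0.3,10,0,0],[0,0,1,0,0],[0,0,0,0,-1],[0,0,0,0,-1],[0,0,0,0,-1],[0,0,0,0,-1],[0,0,0,0,-1]]'; python3 look.py w4
```

```text
time_s: 8.25
tool_pos: [0.493, -0.252, 0.022]
tool_rot: [0.999, -0.038, 0.0, -0.0]
contact_force: [-0.3, 2.0, 3.5]
grip_width: 0.0096
t 8.25 tcp [ 0.493 -0.252  0.022] tool x/y az [ -4.4 -94.4] zdir [ 0.  0. -1.] F [-0.3  2.   3.5] w 0.0096 j [ 0.51  0.55 -0.16  1.93  0.13  0.67 -1.38]
```

View pics/w4.png

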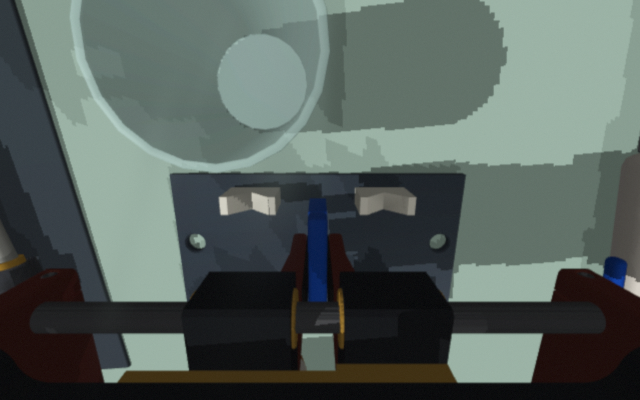

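```bash
cat >> h.py <<'E'
def holes(f,guess,z,r=9,bright=True):
    k=dict(mtx=f["K"],cam_to_world=f["T"]); g=cv2.cvtColor(f["p"],cv2.COLOR_RGB2GRAY).astype(float); H=[]
    for (u,v) in guess:
        w=g[v-r:v+r+1,u-r:u+r+1].copy(); w=np.clip(w-(w.max()+np.median(w))/2,0,None); vv,uu=np.mgrid[v-r:v+r+1,u-r:u+r+1]
        c=((w*uu).sum()/w.sum(),(w*vv).sum()/w.sum()); H.append(ray(k,c,z)); print(np.round(c,1),np.round(H[-1],4))
    H=np.array(H); d=H[1]-H[0]; print("mid",np.round(H.mean(0),4),"dist",np.linalg.norm(d),"az",np.degrees(np.arctan2(d[1],d[0])))
    return H
E
python3 - <<'E'
from h import *
f=np.load("w4.npz"); H=holes(f,[(197,241),(438,241)],0.004)
k=dict(mtx=f["K"],cam_to_world=f["T"])
c=[(170,174),(465,174)]
for q in c: print(ray(k,q,.005))
E
python3 -m handwheel '[[0,0,-5,0,-1],[0,0,-10,0,-1],[0,0,-15,0,-1],[0,0,-20,0,-1],[0,0,-25,0,-1],[0,0,-25,0,-1],[0,0,-25,0,-1],[0,0,0,0,-1]]'; python3 look.py w5
```

```text
[199.2 239.8] [ 0.4989 -0.1754  0.004 ]
[436.1 238.8] [ 0.4877 -0.3292  0.004 ]
mid [ 0.4933 -0.2523  0.004 ] dist 0.15418784749002604 az -94.15196259087608
[ 0.54319387 -0.16611568  0.005     ]
[ 0.52942191 -0.34497123  0.005     ]
time_s: 9.1
tool_pos: [0.4946, -0.2535, 0.1503]
tool_rot: [0.999, -0.039, 0.003, 0.001]
contact_force: [0.5, -0.6, -3.5]
grip_width: 0.0097
t 9.10 tcp [ 0.4946 -0.2535  0.1503] tool x/y az [ -4.4 -94.4] zdir [ 0.006 -0.003 -1.   ] F [ 0.5 -0.6 -3.5] w 0.0097 j [ 0.53  0.37 -0.19  1.84  0.09  0.93 -1.34]
```

View pics/w5.png

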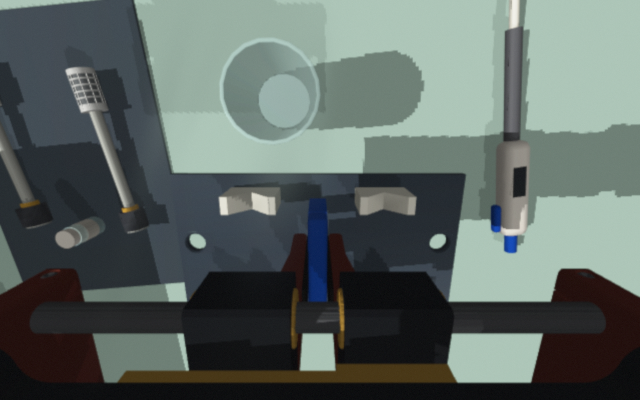

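```bash
python3 - <<'E'
from h import *
f=np.load("w5.npz");im=f["p"][:,:,::-1]
a=cv2.resize(im[222:262,177:217],(400,400),interpolation=cv2.INTER_NEAREST); b=cv2.resize(im[222:262,418:458],(400,400),interpolation=cv2.INTER_NEAREST)
cv2.imwrite("pics/w5h.png",np.hstack([a,b]))
s=bot.state(); m=R.from_quat(s["tool_rot"]).as_matrix()
k=dict(mtx=f["K"],cam_to_world=f["T"])
# predicted hole top-rim & bottom-rim outlines for offset (ox,oy) in tool frame, underside z = tcp z offset -22mm
for ox in (-1.5,-0.8,0):
    for y in (79,-79):
        for zt in (0.022-.005,0.022):
            C=s["tool_pos"]+m@np.array([ox/1000,y/1000,zt]); 
            pts=[proj(k,s["tool_pos"]+m@np.array([ox/1000+.006*np.cos(t),y/1000+.006*np.sin(t),zt])) for t in np.linspace(0,2*np.pi,40)]
            pts=np.array(pts); print(ox,y,zt,np.round(proj(k,C),1),np.round(pts.min(0),1),np.round(pts.max(0),1))
E
```

```text
-1.5 79 0.016999999999999998 [436.9 242.7] [427.7 234.1] [446. 251.]
-1.5 79 0.022 [434.  239.7] [425.  231.4] [442.9 247.9]
-1.5 -79 0.016999999999999998 [196.4 242.8] [187.2 234.3] [205.6 251.2]
-1.5 -79 0.022 [199.3 239.9] [190.3 231.5] [208.2 248.1]
-0.8 79 0.016999999999999998 [437.  241.7] [427.8 233.1] [446.2 250.1]
-0.8 79 0.022 [434.1 238.8] [425.2 230.4] [443.1 247. ]
-0.8 -79 0.016999999999999998 [196.3 241.8] [187.1 233.3] [205.5 250.2]
-0.8 -79 0.022 [199.2 238.9] [190.2 230.5] [208.1 247.1]
0 79 0.016999999999999998 [437.1 240.6] [427.9 232. ] [446.3 249. ]
0 79 0.022 [434.2 237.7] [425.3 229.3] [443.2 245.9]
0 -79 0.016999999999999998 [196.2 240.7] [186.9 232.1] [205.4 249.1]
0 -79 0.022 [199.1 237.8] [190.1 229.4] [208. 246.]
```

View pics/w5h.png

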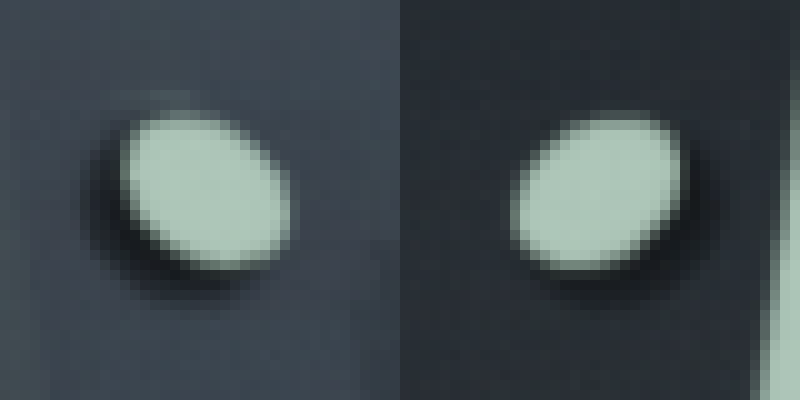

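```bash
python3 -m handwheel '[[0,0,0,-0.024,-1],[1.2,-16,0,0,-1],[2.3,-34,0,0,-1],[2.3,-34,0,0,-1],[2.3,-34,0,0,-1],[2.3,-34,0,0,-1],[2.3,-34,0,0,-1],[2.3,-34,0,0,-1],[2.3,-34,0,0,-1],[2.3,-34,0,0,-1],[2.3,-34,0,0,-1],[2.3,-34,0,0,-1],[2.3,-34,0,0,-1],[2.3,-34,0,0,-1],[2.3,-34,0,0,-1],[2.3,-34,0,0,-1],[2.3,-34,0,0,-1],[1.2,-18,0,0,-1],[0,0,0,0,-1],[0,0,0,0,-1]]'; python3 look.py w6;python3 - <<'E'
from h import *
print(delta([.561,.297,.11],-93.0))
E
```

```text
time_s: 11.15
tool_pos: [0.5577, 0.2882, 0.1455]
tool_rot: [1.0, -0.026, -0.001, 0.001]
contact_force: [-0.5, -1.6, -4.2]
grip_width: 0.01
t 11.15 tcp [0.5577 0.2882 0.1455] tool x/y az [ -3. -93.] zdir [-0.002 -0.002 -1.   ] F [-0.5 -1.6 -4.2] w 0.0100 j [-0.31  0.51 -0.34  1.65  0.19  1.01 -2.34]
[array([ 2.34043916, -9.95617691, 35.70178784]), np.float64(-0.0016306011355647664)]
```

View pics/w6.png

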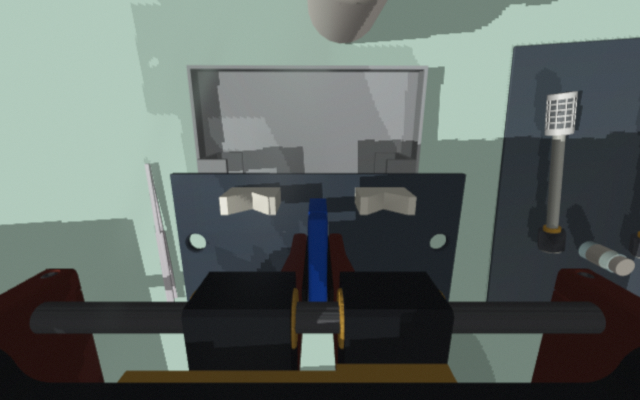

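```bash
python3 -m handwheel '[[1.2,-5,5,-0.001,-1],[1.2,-5,10,0,-1],[0,0,10,0,-1],[0,0,5,0,-1],[0,0,0,0,-1],[0,0,0,0,-1]]'; python3 look.py w7;python3 - <<'E'
from h import *
print(delta([.561,.297,.11],-93.0))
f=np.load("w7.npz");im=f["p"][:,:,::-1]
a=cv2.resize(im[212:272,167:227],(400,400),interpolation=cv2.INTER_NEAREST); b=cv2.resize(im[212:272,408:468],(400,400),interpolation=cv2.INTER_NEAREST)
cv2.imwrite("pics/w7h.png",np.hstack([a,b]))
E
```

```text
time_s: 11.8
tool_pos: [0.5615, 0.2984, 0.1164]
tool_rot: [1.0, -0.026, -0.0, 0.0]
contact_force: [0.5, -0.3, -3.1]
grip_width: 0.0096
t 11.80 tcp [0.5615 0.2984 0.1164] tool x/y az [ -3. -93.] zdir [-0. -0. -1.] F [ 0.5 -0.3 -3.1] w 0.0096 j [-0.33  0.56 -0.33  1.66  0.21  0.96 -2.36]
[array([-0.5729765 ,  1.63303495,  6.79560379]), np.float64(-3.5104735892045896e-05)]
```

View pics/w7h.png

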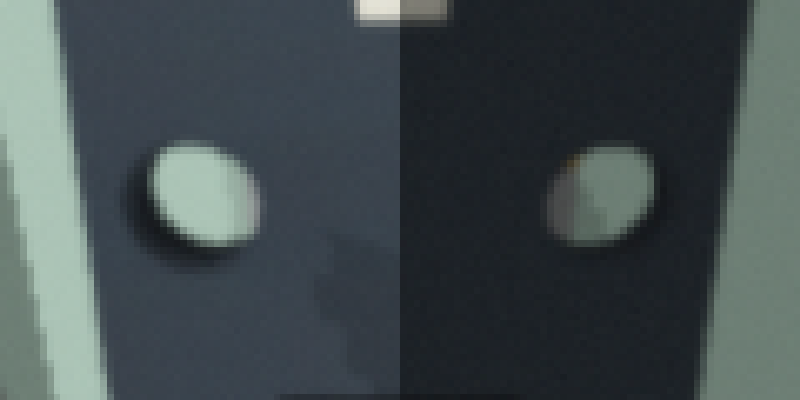

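View pics/w7.png

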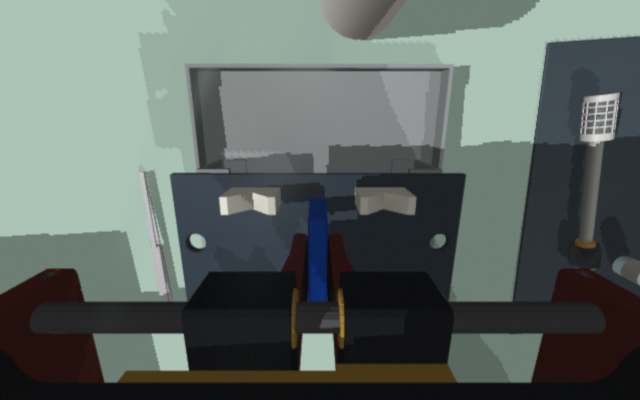

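```bash
python3 -m handwheel '[[-0.5,1.6,3,0,-1],[0,0,3,0,-1],[0,0,0,0,-1],[0,0,0,0,-1]]'; python3 look.py w8;python3 - <<'E'
from h import *
print(delta([.561,.297,.11],-93.0))
f=np.load("w8.npz");im=f["p"][:,:,::-1]
a=cv2.resize(im[212:272,167:227],(400,400),interpolation=cv2.INTER_NEAREST); b=cv2.resize(im[212:272,408:468],(400,400),interpolation=cv2.INTER_NEAREST)
cv2.imwrite("pics/w8h.png",np.hstack([a,b]))
s=bot.state(); m=R.from_quat(s["tool_rot"]).as_matrix(); k=dict(mtx=f["K"],cam_to_world=f["T"])
for q in ([.5641,.3758,.084],[.5559,.2177,.084]): print("pin tip expected at",proj(k,q))
E
```

```text
time_s: 12.25
tool_pos: [0.5609, 0.2971, 0.1106]
tool_rot: [1.0, -0.026, -0.0, 0.0]
contact_force: [-0.4, 0.2, -4.4]
grip_width: 0.0099
t 12.25 tcp [0.5609 0.2971 0.1106] tool x/y az [ -3. -93.] zdir [-0. -0. -1.] F [-0.4  0.2 -4.4] w 0.0099 j [-0.33  0.56 -0.33  1.67  0.21  0.95 -2.36]
[array([0.04833229, 0.11874881, 0.71005419]), np.float64(0.00013261088591457482)]
pin tip expected at [201.22104709 235.99431029]
pin tip expected at [434.17646566 235.85793167]
```

View pics/w8h.png

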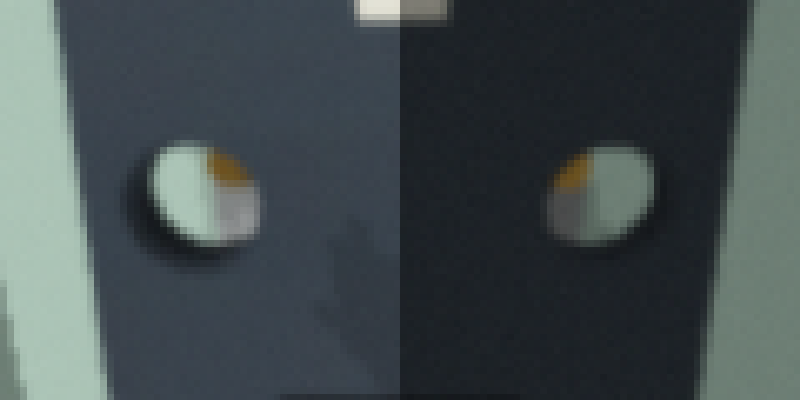

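```bash
python3 -m handwheel '[[0.5,0,3,0,-1],[0,0,4,0,-1],[0,0,4,0,-1],[0,0,0,0,-1],[0,0,0,0,-1]]'; python3 look.py w9;python3 - <<'E'
from h import *
print(delta([.561,.297,.082],-93.0))
f=np.load("w9.npz");im=f["p"][:,:,::-1]
a=cv2.resize(im[212:272,167:227],(400,400),interpolation=cv2.INTER_NEAREST); b=cv2.resize(im[212:272,408:468],(400,400),interpolation=cv2.INTER_NEAREST)
cv2.imwrite("pics/w9h.png",np.hstack([a,b]))
E
```

```text
time_s: 12.8
tool_pos: [0.5612, 0.297, 0.0994]
tool_rot: [1.0, -0.026, -0.0, 0.0]
contact_force: [-0.4, -0.2, -4.4]
grip_width: 0.0099
t 12.80 tcp [0.5612 0.297  0.0994] tool x/y az [ -3. -93.] zdir [-0. -0. -1.] F [-0.4 -0.2 -4.4] w 0.0099 j [-0.33  0.57 -0.33  1.67  0.22  0.93 -2.37]
[array([-0.4008896 ,  0.14253152, 17.59848036]), np.float64(0.00023036072582313273)]
```

View pics/w9h.png

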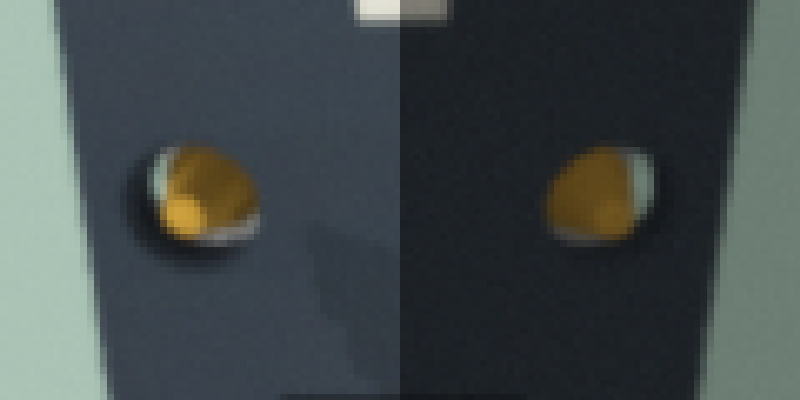

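```bash
python3 -m handwheel '[[-0.3,0,3,0,-1],[0,0,3,0,-1],[0,0,3,0,-1],[0,0,3,0,-1],[0,0,0,0,-1]]'; python3 - <<'E'
from h import *
st()
print(delta([.561,.297,.082],-93.0))
E
```

```text
time_s: 13.35
tool_pos: [0.5608, 0.2969, 0.087]
tool_rot: [1.0, -0.026, -0.0, 0.0]
contact_force: [-0.0, -0.9, -3.8]
grip_width: 0.0098
t 13.35 tcp [0.5608 0.2969 0.087 ] tool x/y az [ -3. -93.] zdir [-0.001 -0.    -1.   ] F [-0.  -0.9 -3.8] w 0.0098 j [-0.34  0.59 -0.32  1.68  0.23  0.91 -2.37]
[array([ 0.19498857, -0.12832559,  4.99946667]), np.float64(0.00018329767634015957)]
```

```bash
python3 -m handwheel '[[0,0,2,0,-1],[0,0,1.5,0,-1],[0,0,1,0,-1],[0,0,0,0,-1]]'; python3 look.py w10
```

```text
time_s: 13.75
tool_pos: [0.561, 0.297, 0.083]
tool_rot: [1.0, -0.026, -0.0, 0.0]
contact_force: [0.2, 0.5, -4.3]
grip_width: 0.0098
t 13.75 tcp [0.561 0.297 0.083] tool x/y az [ -3. -93.] zdir [-0. -0. -1.] F [ 0.2  0.5 -4.3] w 0.0098 j [-0.34  0.59 -0.32  1.69  0.23  0.9  -2.37]
```

View pics/w10.png

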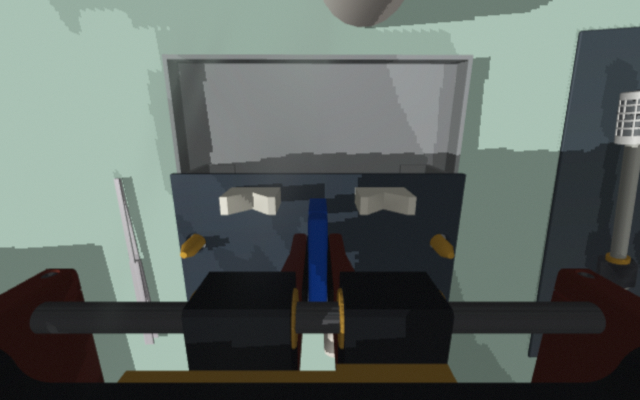

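```bash
python3 -m handwheel '[[0,0,1,0,-1],[0,0,0,0,-1]]';  python3 -m handwheel '[[0,0,0.8,0,-1],[0,0,0,0,-1]]'
```

```text
time_s: 14.0
tool_pos: [0.5611, 0.2971, 0.0821]
tool_rot: [1.0, -0.026, 0.0, -0.0]
contact_force: [-0.2, 0.6, -3.0]
grip_width: 0.0097
time_s: 14.2
tool_pos: [0.5612, 0.2971, 0.082]
tool_rot: [1.0, -0.026, 0.0, 0.0]
contact_force: [-2.3, -1.2, 4.1]
grip_width: 0.0097
```

```bash
python3 -m handwheel '[[0,0,0,0,-0.3],[0,0,0,0,-0.3],[0,0,0,0,-0.3],[0,0,0,0,-0.3]]'; python3 -m handwheel '[[0,0,-10,0,-0.3],[0,0,-20,0,-0.3],[0,0,-30,0,-0.3],[0,0,-30,0,-0.3],[0,0,-30,0,-0.3],[0,0,-20,0,0],[-20,0,0,0,0],[-20,0,0,0,0],[-20,0,0,0,0],[0,0,0,0,0]]'; python3 look.py w11
```

```text
time_s: 14.6
tool_pos: [0.5612, 0.2972, 0.0814]
tool_rot: [1.0, -0.026, 0.0, -0.0]
contact_force: [0.3, -0.3, 0.3]
grip_width: 0.0307
time_s: 15.6
tool_pos: [0.499, 0.3012, 0.2225]
tool_rot: [1.0, -0.025, 0.0, -0.0]
contact_force: [-1.0, 0.2, 0.5]
grip_width: 0.0441
t 15.60 tcp [0.499  0.3012 0.2225] tool x/y az [ -2.8 -92.8] zdir [ 0.     0.001 -1.   ] F [-1.   0.2  0.5] w 0.0441 j [-0.34  0.37 -0.38  1.68  0.15  1.12 -2.38]
```

View pics/w11.png

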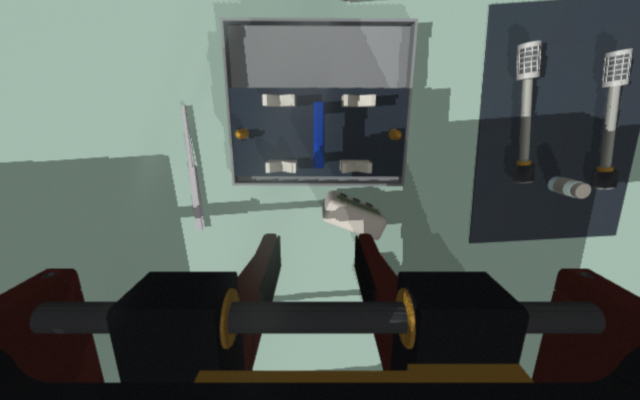

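```bash
python3 -m handwheel '[[-1,33.5,0,0,0],[-1,33.5,0,0,0],[-1,33.5,0,0,0],[-1,33.5,0,0,0],[-1,33.5,0,0,0],[-1,33.5,0,0,0],[-1,33.5,0,0,0],[-1,33.5,10,-0.07,-0.4],[-1,33.5,10,-0.068,-0.4],[0,0,0,0,-0.4],[0,0,0,0,-0.4]]'; python3 look.py w12; python3 - <<'E'
from h import *
f=np.load("w11.npz"); k=dict(mtx=f["K"],cam_to_world=f["T"]); P=cloud(k,f["d"])
for u,v in [(290,120),(290,150),(350,120),(350,150),(250,160),(380,160),(250,110),(385,110)]: print("plate",np.round(P[v,u],4))
m=(abs(P[...,2]-.065)<.004);m[190:]=0
n,l,s,c=cv2.connectedComponentsWithStats(m.astype(np.uint8))
for i in range(1,n):
    if s[i,4]>500:
        q=P[l==i][:,:2].astype(np.float32); print(s[i],cv2.minAreaRect(q*1000))
E
```

```text
time_s: 16.75
tool_pos: [0.4796, -0.0015, 0.2016]
tool_rot: [0.999, 0.041, 0.0, -0.0]
contact_force: [-0.1, -0.2, 0.4]
grip_width: 0.0265
t 16.75 tcp [ 0.4796 -0.0015  0.2016] tool x/y az [  4.7 -85.3] zdir [ 0.  0. -1.] F [-0.1 -0.2  0.4] w 0.0265 j [ 0.13  0.2  -0.26  1.95  0.06  1.   -1.65]
plate [0.5751 0.3255 0.0653]
plate [0.5445 0.3278 0.0646]
plate [0.572  0.2637 0.0657]
plate [0.5415 0.2643 0.0657]
plate [0.536  0.3714 0.0647]
plate [0.5292 0.2324 0.0651]
plate [0.5869 0.3657 0.0649]
plate [0.5801 0.228  0.0665]
[  229    87   180    90 12699] ((560.20556640625, 296.6867370605469), (180.8156280517578, 89.7726058959961), 86.86175537109375)
```

View pics/w12.png

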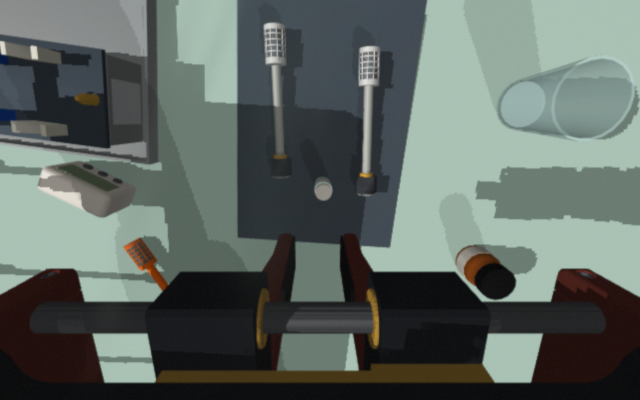

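```bash
cat > shafts.py <<'E'
from h import *
def shafts(name,boxes):
    f=np.load(name+".npz"); k=dict(mtx=f["K"],cam_to_world=f["T"]); P=cloud(k,f["d"]); g=cv2.cvtColor(f["p"],cv2.COLOR_RGB2GRAY)
    out=[]
    for (u0,u1,v0,v1) in boxes:
        C=[]; ends=[]
        for v in range(v0,v1):
            m=np.where(P[v,u0:u1,2]>.008)[0]
            if len(m)>2: C.append([m[0]/2+m[-1]/2+u0,v,m[-1]-m[0]+1])
        C=np.array(C); W=[ray(k,c[:2],.014) for c in C]; W=np.array(W)
        stem=C[:,2]<13
        ln=np.polyfit(W[stem,0],W[stem,1],1)
        sx=W[stem,0]; 
        print("all x",W[:,0].min(),W[:,0].max(),"stem x",sx.min(),sx.max(),"az",np.degrees(np.arctan(ln[0])))
        print("widths",C[:,2].astype(int).tolist())
        xm=(sx.min()+sx.max())/2; print("stem mid",xm,np.polyval(ln,xm)); out.append(ln)
    return out
if __name__=="__main__":
    shafts("w12",[(255,300,10,190),(345,390,35,205)])
    k=bot.calibration("wrist"); bot.capture("wrist")
    for n in ("shaft_a","shaft_a_basket","vial"):
      for r in bot.landmark_of(n,"wrist")[:3]:
        print(n,np.round(r["point"],1),round(r["confidence"],2),np.round(ray(k,r["point"],.014 if n!='vial' else .003),4))
E
python3 shafts.py
```

```text
all x 0.48527384404880747 0.6480232117335473 stem x 0.48527384404880747 0.6480232117335473 az 5.3312301409095895
widths [4, 16, 19, 21, 21, 22, 22, 22, 22, 21, 21, 21, 21, 21, 21, 21, 21, 21, 21, 21, 21, 21, 21, 21, 21, 21, 20, 20, 20, 20, 20, 20, 21, 21, 21, 21, 21, 21, 21, 21, 21, 21, 21, 16, 9, 9, 9, 10, 10, 10, 10, 10, 10, 10, 9, 9, 9, 9, 9, 9, 9, 9, 9, 9, 9, 9, 9, 9, 9, 9, 9, 9, 10, 10, 9, 9, 9, 9, 9, 9, 9, 9, 9, 9, 9, 9, 9, 9, 9, 9, 9, 9, 9, 9, 9, 8, 8, 9, 9, 9, 9, 9, 9, 9, 9, 9, 9, 9, 9, 9, 9, 9, 9, 9, 9, 9, 8, 8, 8, 8, 8, 9, 9, 9, 9, 9, 9, 9, 9, 9, 9, 9, 13, 13, 13, 19, 22, 22, 22, 22, 22, 22, 22, 22, 22, 22, 21, 21, 21, 21, 21, 21, 21, 18, 17, 8]
stem mid 0.5666485278911774 0.04938391162149513
all x 0.47308107387375187 0.6340910809990498 stem x 0.500948375354893 0.5944962737009822 az 5.785884278294567
widths [14, 20, 21, 21, 21, 21, 21, 20, 20, 20, 21, 20, 20, 20, 20, 20, 20, 20, 20, 20, 20, 20, 21, 21, 21, 21, 21, 21, 21, 21, 21, 21, 21, 21, 21, 21, 21, 21, 20, 20, 9, 9, 9, 10, 10, 10, 10, 10, 10, 10, 9, 9, 9, 9, 9, 9, 9, 9, 9, 9, 9, 9, 9, 9, 9, 9, 9, 9, 9, 9, 9, 9, 9, 9, 9, 9, 9, 9, 9, 9, 9, 8, 8, 8, 8, 9, 9, 9, 9, 9, 9, 9, 9, 9, 9, 9, 9, 9, 9, 9, 9, 9, 9, 9, 9, 9, 9, 9, 9, 9, 9, 9, 8, 8, 8, 8, 8, 8, 8, 8, 8, 8, 8, 8, 8, 8, 13, 13, 13, 20, 21, 21, 21, 21, 21, 21, 21, 21, 21, 21, 21, 21, 21, 21, 21, 21, 20, 18, 15]
stem mid 0.5477223245279377 -0.05360407356024205
shaft_a [365.8 132. ] 0.94 [ 0.5457 -0.0507  0.014 ]
shaft_a [278.1 110.6] 0.94 [0.5606 0.0503 0.014 ]
shaft_a [368.4  68.8] 0.33 [ 0.612  -0.0449  0.014 ]
shaft_a_basket [138.  252.2] 0.8 [0.3727 0.2202 0.014 ]
shaft_a_basket [27.2 91. ] 0.2 [0.5578 0.3266 0.014 ]
vial [326.6 185. ] 0.53 [ 0.478  -0.0124  0.003 ]
```

```bash
sed -i 's/stem=C\[:,2\]<13/stem=(C[:,2]<12)\&(C[:,1]>v0+40)\&(C[:,1]<v1-30)/' shafts.py; python3 - <<'E'
from shafts import *
shafts("w12",[(255,300,20,185),(345,390,40,200)])
f=np.load("w12.npz"); cv2.imwrite("pics/w12z.png",cv2.resize(f["p"][20:200,250:400,::-1],(500,600),interpolation=cv2.INTER_NEAREST))
E
```

```text
all x 0.48527384404880747 0.6480232117335473 stem x 0.5136011553454398 0.6062003548431472 az 5.39485276641659
widths [4, 16, 19, 21, 21, 22, 22, 22, 22, 21, 21, 21, 21, 21, 21, 21, 21, 21, 21, 21, 21, 21, 21, 21, 21, 21, 20, 20, 20, 20, 20, 20, 21, 21, 21, 21, 21, 21, 21, 21, 21, 21, 21, 16, 9, 9, 9, 10, 10, 10, 10, 10, 10, 10, 9, 9, 9, 9, 9, 9, 9, 9, 9, 9, 9, 9, 9, 9, 9, 9, 9, 9, 10, 10, 9, 9, 9, 9, 9, 9, 9, 9, 9, 9, 9, 9, 9, 9, 9, 9, 9, 9, 9, 9, 9, 8, 8, 9, 9, 9, 9, 9, 9, 9, 9, 9, 9, 9, 9, 9, 9, 9, 9, 9, 9, 9, 8, 8, 8, 8, 8, 9, 9, 9, 9, 9, 9, 9, 9, 9, 9, 9, 13, 13, 13, 19, 22, 22, 22, 22, 22, 22, 22, 22, 22, 22, 21, 21, 21, 21, 21, 21, 21, 18, 17, 8]
stem mid 0.5599007550942935 0.04872188019160887
all x 0.47308107387375187 0.6340910809990498 stem x 0.503311697094733 0.5944962737009822 az 5.771011219139581
widths [14, 20, 21, 21, 21, 21, 21, 20, 20, 20, 21, 20, 20, 20, 20, 20, 20, 20, 20, 20, 20, 20, 21, 21, 21, 21, 21, 21, 21, 21, 21, 21, 21, 21, 21, 21, 21, 21, 20, 20, 9, 9, 9, 10, 10, 10, 10, 10, 10, 10, 9, 9, 9, 9, 9, 9, 9, 9, 9, 9, 9, 9, 9, 9, 9, 9, 9, 9, 9, 9, 9, 9, 9, 9, 9, 9, 9, 9, 9, 9, 9, 8, 8, 8, 8, 9, 9, 9, 9, 9, 9, 9, 9, 9, 9, 9, 9, 9, 9, 9, 9, 9, 9, 9, 9, 9, 9, 9, 9, 9, 9, 9, 8, 8, 8, 8, 8, 8, 8, 8, 8, 8, 8, 8, 8, 8, 13, 13, 13, 20, 21, 21, 21, 21, 21, 21, 21, 21, 21, 21, 21, 21, 21, 21, 21, 21, 20, 18, 15]
stem mid 0.5489039853978577 -0.053480223285034045
```

View pics/w12z.png

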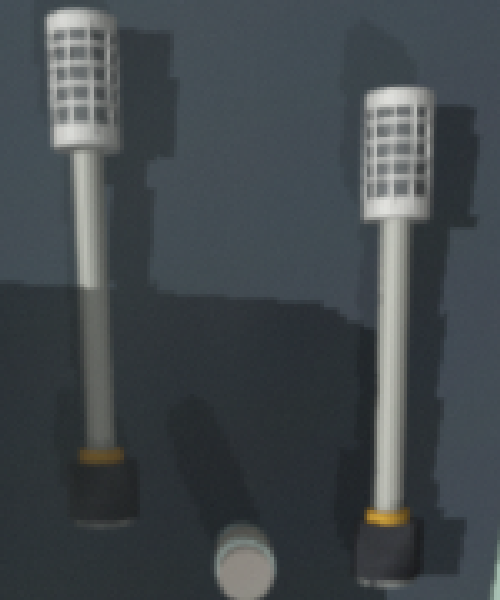

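```bash
python3 -m handwheel '[[21,-10.7,0,-0.012,-0.4],[21,-10.7,10,0,-0.4],[21,-10.7,20,0,-0.4],[21,-10.7,25,0,-0.4],[0,0,25,0,-0.4],[0,0,25,0,-0.4],[0,0,25,0,-0.4],[0,0,20,0,-0.4],[0,0,0,0,-0.4],[0,0,0,0,-0.4]]'; python3 look.py w13; python3 - <<'E'
from h import *
print(delta([.559,.0492,.006],-84.6))
E
```

```text
time_s: 18.0
tool_pos: [0.5585, 0.0508, 0.0516]
tool_rot: [0.999, 0.049, -0.0, -0.0]
contact_force: [-0.2, -0.8, -0.4]
grip_width: 0.0265
t 18.00 tcp [0.5585 0.0508 0.0516] tool x/y az [  5.7 -84.3] zdir [-0.  0. -1.] F [-0.2 -0.8 -0.4] w 0.0265 j [ 0.01  0.52 -0.24  1.9   0.18  0.74 -1.81]
[array([-0.27475197,  1.49710469, 46.31017828]), np.float64(0.004200229975003511)]
```

View pics/w13.png

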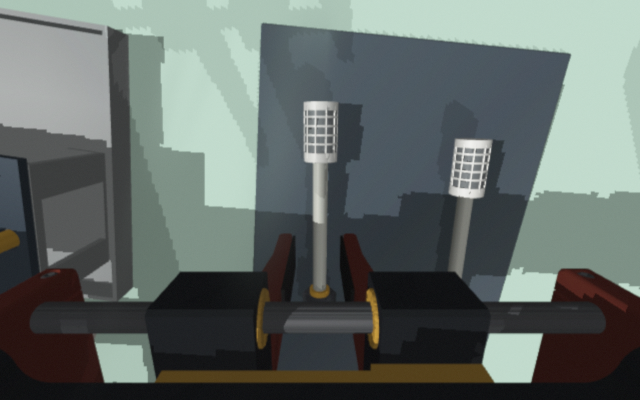

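```bash
python3 -m handwheel '[[0,1.5,10,0.004,-0.4],[0,0,10,0,-0.4],[0,0,10,0,-0.4],[0,0,8,0,-0.4],[0,0,5,0,-0.4],[0,0,0,0,-0.4],[0,0,0,0,-0.4]]'; python3 - <<'E'
from h import *
st();print(delta([.559,.0492,.006],-84.6))
E
```

```text
time_s: 18.75
tool_pos: [0.5586, 0.0486, 0.0083]
tool_rot: [0.999, 0.047, -0.0, 0.0]
contact_force: [0.1, -0.6, 0.2]
grip_width: 0.0263
t 18.75 tcp [0.5586 0.0486 0.0083] tool x/y az [  5.4 -84.6] zdir [-0. -0. -1.] F [ 0.1 -0.6  0.2] w 0.0263 j [-0.01  0.59 -0.22  1.92  0.2   0.66 -1.83]
[array([ 0.50346492, -0.5681778 ,  2.2835459 ]), np.float64(-0.0003598609945943571)]
```

```bash
python3 -m handwheel '[[0,0,1.5,0,-0.4],[0,0,0,0,-1],[0,0,0,0,-1],[0,0,0,0,-1],[0,0,0,0,-1]]'; python3 look.py w14; python3 -m handwheel '[[0,0,-5,0,-1],[0,0,-10,0,-1],[0,0,-20,0,-1],[0,0,-25,0,-1],[0,0,-25,0,-1],[0,0,-25,0,-1],[0,0,0,0,-1]]'; python3 look.py w15
```

```text
time_s: 19.25
tool_pos: [0.5587, 0.0486, 0.007]
tool_rot: [0.999, 0.047, 0.0, -0.0]
contact_force: [-0.5, 1.3, 1.8]
grip_width: 0.0091
t 19.25 tcp [0.5587 0.0486 0.007 ] tool x/y az [  5.4 -84.6] zdir [ 0.  0. -1.] F [-0.5  1.3  1.8] w 0.0091 j [-0.01  0.59 -0.22  1.92  0.2   0.65 -1.83]
time_s: 20.0
tool_pos: [0.5607, 0.0489, 0.1209]
tool_rot: [0.999, 0.047, 0.003, -0.0]
contact_force: [-0.6, 0.4, -2.2]
grip_width: 0.0092
t 20.00 tcp [0.5607 0.0489 0.1209] tool x/y az [  5.4 -84.6] zdir [ 0.006  0.001 -1.   ] F [-0.6  0.4 -2.2] w 0.0092 j [ 0.03  0.43 -0.26  1.85  0.14  0.88 -1.78]
```

View pics/w15.png

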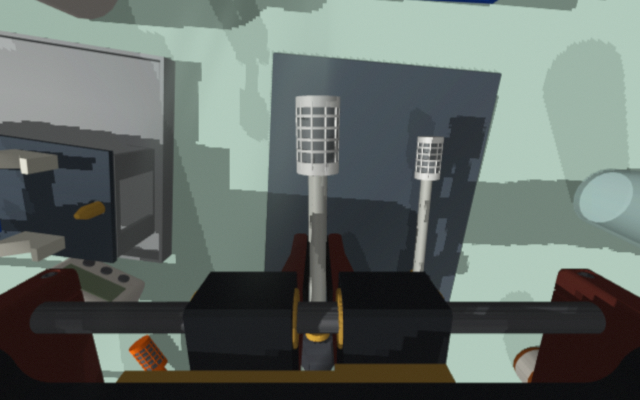

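```bash
python3 - <<'E'
from h import *
for n,tcp in (("w14",[.5587,.0486,.007]),("w15",[.5607,.0489,.1209])):
    f=np.load(n+".npz"); k=dict(mtx=f["K"],cam_to_world=f["T"]); P=cloud(k,f["d"])-np.array(tcp)
    a=np.radians(5.4); X=P[...,0]*np.cos(a)+P[...,1]*np.sin(a); Y=-P[...,0]*np.sin(a)+P[...,1]*np.cos(a); Z=P[...,2]
    m=(abs(Y)<.013)&(X>.02)&(X<.12)&(Z>0.0)&(Z<.04)
    for x0 in range(20,100,8):
        q=m&(X>x0/1000)&(X<x0/1000+.008); 
        if q.sum()>5: print(n,x0,q.sum(),"zmax %.4f ymid %.4f"%(np.percentile(Z[q],95),(np.percentile(Y[q],2)+np.percentile(Y[q],98))/2))
    print("x extent",np.percentile(X[m],99.5), "near edge", np.percentile(X[m&(abs(Y)>.008)],1))
E
```

```text
w14 20 256 zmax 0.0129 ymid -0.0002
w14 28 263 zmax 0.0129 ymid -0.0002
w14 36 268 zmax 0.0130 ymid -0.0002
w14 44 379 zmax 0.0186 ymid -0.0002
w14 52 690 zmax 0.0186 ymid -0.0002
w14 60 717 zmax 0.0185 ymid -0.0003
w14 68 781 zmax 0.0184 ymid -0.0002
w14 76 774 zmax 0.0187 ymid -0.0001
w14 84 217 zmax 0.0189 ymid -0.0002
x extent 0.08601659461316262 near edge 0.04954594257145498
w15 20 251 zmax 0.0131 ymid -0.0002
w15 28 262 zmax 0.0133 ymid -0.0002
w15 36 272 zmax 0.0132 ymid -0.0002
w15 44 384 zmax 0.0188 ymid -0.0002
w15 52 683 zmax 0.0188 ymid -0.0002
w15 60 713 zmax 0.0189 ymid -0.0002
w15 68 779 zmax 0.0189 ymid -0.0002
w15 76 778 zmax 0.0192 ymid -0.0002
w15 84 216 zmax 0.0194 ymid -0.0003
x extent 0.08597163196685267 near edge 0.04952861264668245
```

```bash
python3 -m handwheel '[[0,0,-15,0.074,-1],[0,0,-15,0.074,-1],[-1,-20,0,0,-1],[-1.5,-32,0,0,-1],[-1.5,-32,0,0,-1],[-1.5,-32,0,0,-1],[-1.5,-32,0,0,-1],[-1.5,-32,0,0,-1],[-1.5,-32,0,0,-1],[-1.5,-32,0,0,-1],[-1.5,-32,0,0,-1],[-0.5,-9.5,0,0,-1],[0,0,0,0,-1],[0,0,0,0,-1]]'; python3 - <<'E'
from h import *
st();print(delta([.5628,.3346,.11],-93.1))
E
```

```text
time_s: 21.45
tool_pos: [0.5605, 0.3327, 0.1458]
tool_rot: [1.0, -0.027, -0.001, 0.001]
contact_force: [0.4, -1.0, -0.6]
grip_width: 0.0093
t 21.45 tcp [0.5605 0.3327 0.1458] tool x/y az [ -3.1 -93.1] zdir [-0.001 -0.002 -1.   ] F [ 0.4 -1.  -0.6] w 0.0093 j [-0.42  0.54 -0.27  1.59  0.16  1.03 -2.37]
[array([ 2.26536386, -2.10146834, 35.82315552]), np.float64(-0.0008331033783318489)]
```

```bash
python3 -m handwheel '[[2.2,-2.1,10,0,-1],[0,0,15,0,-1],[0,0,15,0,-1],[0,0,0,0,-1],[0,0,0,0,-1]]'; python3 - <<'E'
from h import *
st();print(delta([.5628,.3346,.078],-93.1))
E
python3 look.py w16
```

```text
time_s: 21.95
tool_pos: [0.5624, 0.3358, 0.1059]
tool_rot: [1.0, -0.027, -0.001, 0.0]
contact_force: [0.1, 0.5, -0.9]
grip_width: 0.009
t 21.95 tcp [0.5624 0.3358 0.1059] tool x/y az [ -3.1 -93.1] zdir [-0.001 -0.001 -1.   ] F [ 0.1  0.5 -0.9] w 0.0090 j [-0.43  0.59 -0.27  1.62  0.18  0.96 -2.38]
[array([ 0.47736496,  1.18414926, 27.8722004 ]), np.float64(-0.0002819229494707215)]
t 21.95 tcp [0.5624 0.3358 0.1059] tool x/y az [ -3.1 -93.1] zdir [-0.001 -0.001 -1.   ] F [ 0.1  0.5 -0.9] w 0.0090 j [-0.43  0.59 -0.27  1.62  0.18  0.96 -2.38]
```

View pics/w16.png

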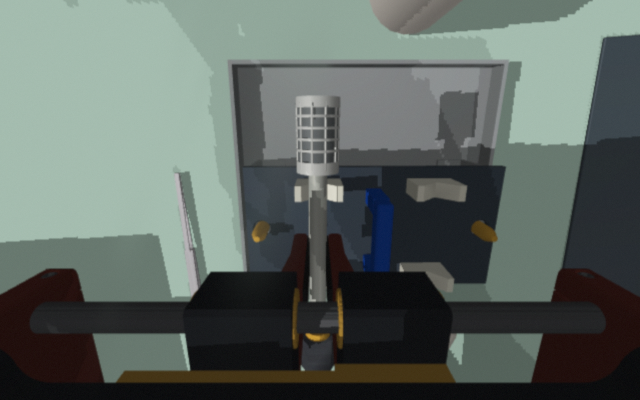

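```bash
python3 -m handwheel '[[0.4,1.2,5,0,-1],[0,0,8,0,-1],[0,0,5,0,-1],[0,0,3,0,-1],[0,0,2,0,-1],[0,0,0,0,-1]]'; python3 - <<'E'
from h import *
st();print(delta([.5628,.3346,.078],-93.1))
E
python3 look.py w17
```

```text
time_s: 22.6
tool_pos: [0.563, 0.3351, 0.0835]
tool_rot: [1.0, -0.027, -0.0, 0.0]
contact_force: [-0.1, 0.1, -1.9]
grip_width: 0.0092
t 22.60 tcp [0.563  0.3351 0.0835] tool x/y az [ -3.1 -93.1] zdir [-0. -0. -1.] F [-0.1  0.1 -1.9] w 0.0092 j [-0.43  0.61 -0.26  1.63  0.19  0.92 -2.39]
[array([-0.18066983,  0.4963014 ,  5.48654918]), np.float64(-4.811163105147742e-07)]
t 22.60 tcp [0.563  0.3351 0.0835] tool x/y az [ -3.1 -93.1] zdir [-0. -0. -1.] F [-0.1  0.1 -1.9] w 0.0092 j [-0.43  0.61 -0.26  1.63  0.19  0.92 -2.39]
```

View pics/w17.png

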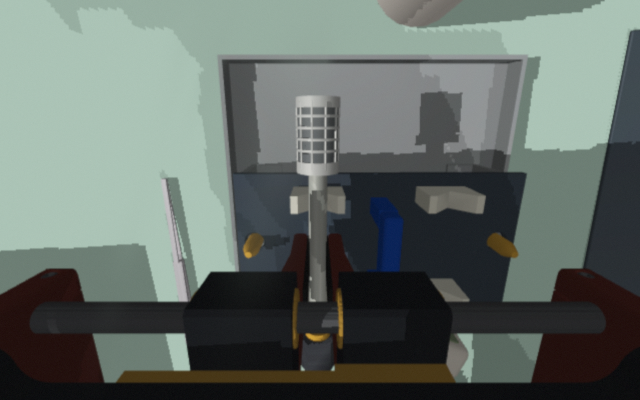

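Centred in the V. I'm lowering it in small steps until it touches.

```bash
python3 -m handwheel '[[0,0.3,2,0,-1],[0,0,1.5,0,-1],[0,0,0,0,-1]]';python3 -m handwheel '[[0,0,1,0,-1],[0,0,0,0,-1]]';python3 -m handwheel '[[0,0,0.7,0,-1],[0,0,0,0,-1]]'
```

```text
time_s: 22.95
tool_pos: [0.5631, 0.3347, 0.0802]
tool_rot: [1.0, -0.027, -0.0, 0.0]
contact_force: [-0.5, 0.7, -1.5]
grip_width: 0.0088
time_s: 23.15
tool_pos: [0.5631, 0.3348, 0.0793]
tool_rot: [1.0, -0.027, -0.0, 0.0]
contact_force: [0.1, -0.9, -1.2]
grip_width: 0.0092
time_s: 23.35
tool_pos: [0.5631, 0.3348, 0.0786]
tool_rot: [1.0, -0.027, -0.0, 0.0]
contact_force: [-0.9, -0.7, -1.2]
grip_width: 0.0096
```

```bash
python3 -m handwheel '[[0,0,0.8,0,-1],[0,0,0,0,-1]]';python3 -m handwheel '[[0,0,0.7,0,-1],[0,0,0,0,-1]]'
```

```text
time_s: 23.55
tool_pos: [0.5632, 0.335, 0.078]
tool_rot: [1.0, -0.027, 0.0, -0.0]
contact_force: [-0.5, 0.1, -0.6]
grip_width: 0.0093
time_s: 23.75
tool_pos: [0.5633, 0.3351, 0.0779]
tool_rot: [1.0, -0.027, 0.0, -0.0]
contact_force: [-2.0, 0.6, 4.9]
grip_width: 0.009
```

```bash
python3 -m handwheel '[[0,0,0,0,-0.5],[0,0,0,0,-0.5],[0,0,0,0,-0.5],[0,0,0,0,-0.5]]'; python3 -m handwheel '[[0,0,-8,0,-0.5],[0,0,-15,0,-0.5],[0,0,-25,0,-0.5],[0,0,-30,0,-0.5],[0,0,-30,0,-0.5],[0,0,-15,0,-0.4],[0,0,0,0,-0.4]]'; python3 look.py w18
```

```text
time_s: 24.15
tool_pos: [0.5631, 0.3347, 0.0769]
tool_rot: [1.0, -0.027, -0.0, 0.0]
contact_force: [0.3, -0.3, -0.7]
grip_width: 0.0219
time_s: 24.85
tool_pos: [0.5643, 0.3357, 0.2035]
tool_rot: [1.0, -0.027, 0.002, -0.001]
contact_force: [0.2, -1.0, -1.1]
grip_width: 0.0262
t 24.85 tcp [0.5643 0.3357 0.2035] tool x/y az [ -3.1 -93.1] zdir [ 0.004  0.003 -1.   ] F [ 0.2 -1.  -1.1] w 0.0262 j [-0.42  0.5  -0.28  1.53  0.15  1.14 -2.35]
```

View pics/w18.png

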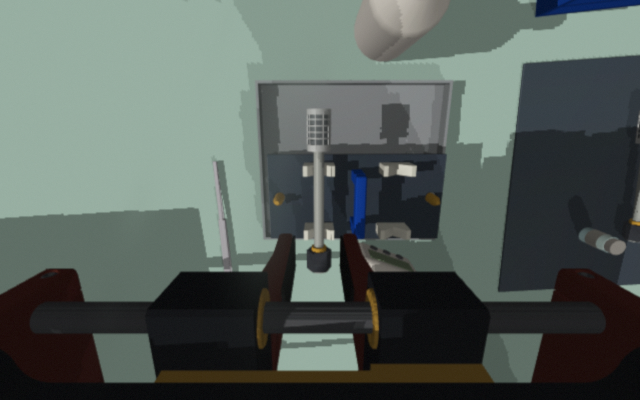

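```bash
python3 -m handwheel '[[0,15,0,0,-0.4],[0.3,34,0,0,-0.4],[0.3,34,0,0,-0.4],[0.3,34,0,0,-0.4],[0.3,34,0,0,-0.4],[0.3,34,0,0,-0.4],[0.3,34,0,0,-0.4],[0.3,34,0,0,-0.4],[0.3,34,0,0,-0.4],[0.3,34,0,0,-0.4],[0.3,34,0,0,-0.4],[0.3,34,0,0,-0.4],[0,0,10,-0.08,-0.4],[0,0,20,-0.075,-0.4],[0,0,25,0,-0.4],[0,0,25,0,-0.4],[0,0,25,0,-0.4],[0,0,25,0,-0.4],[0,0,10,0,-0.4],[0,0,0,0,-0.4]]'; python3 look.py w19; python3 - <<'E'
from h import *
print(delta([.5466,-.0537,.0075],-84.2))
E
```

```text
time_s: 26.9
tool_pos: [0.5432, -0.0544, 0.058]
tool_rot: [0.999, 0.05, -0.002, -0.0]
contact_force: [0.1, -0.5, 0.5]
grip_width: 0.0262
t 26.90 tcp [ 0.5432 -0.0544  0.058 ] tool x/y az [  5.7 -84.3] zdir [-0.005  0.    -1.   ] F [ 0.1 -0.5  0.5] w 0.0262 j [ 0.15  0.49 -0.19  1.93  0.13  0.74 -1.58]
[array([ 2.42753549, -0.30560305, 51.91205217]), np.float64(-0.0008066919487996669)]
```

View pics/w19.png

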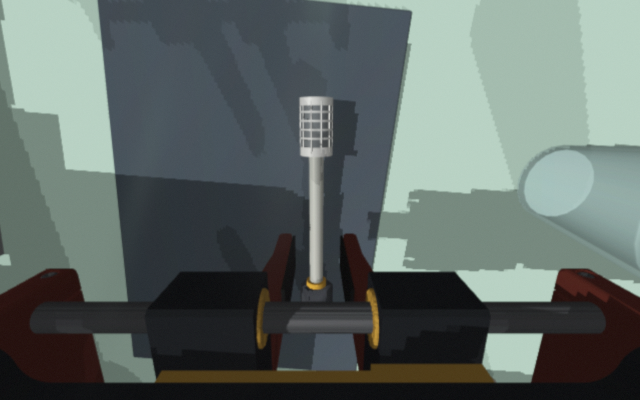

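```bash
python3 -m handwheel '[[2,-0.3,12,0,-0.4],[0,0,12,0,-0.4],[0,0,12,0,-0.4],[0,0,8,0,-0.4],[0,0,5,0,-0.4],[0,0,0,0,-0.4],[0,0,0,0,-0.4]]'; python3 - <<'E'
from h import *
st();print(delta([.5466,-.0537,.007],-84.2))
E
```

```text
time_s: 27.65
tool_pos: [0.5475, -0.0533, 0.0112]
tool_rot: [0.999, 0.05, 0.0, 0.0]
contact_force: [-0.3, -0.1, 0.4]
grip_width: 0.0264
t 27.65 tcp [ 0.5475 -0.0533  0.0112] tool x/y az [  5.8 -84.2] zdir [ 0. -0. -1.] F [-0.3 -0.1  0.4] w 0.0264 j [ 0.14  0.56 -0.17  1.95  0.15  0.64 -1.6 ]
[array([-0.89322041,  0.35339707,  4.20433473]), np.float64(-0.0003531800760632361)]
```

```bash
python3 -m handwheel '[[-0.8,0.3,4,0,-0.4],[0,0,0,0,-0.4],[0,0,0,0,-1],[0,0,0,0,-1],[0,0,0,0,-1],[0,0,0,0,-1]]'; python3 -m handwheel '[[0,0,-5,0,-1],[0,0,-10,0,-1],[0,0,-20,0,-1],[0,0,-30,0,-1],[0,0,-30,0,-1],[0,0,-30,0,-1],[0,0,-15,0,-1],[0,0,0,0,-1],[0,0,0,0,-1]]'; python3 look.py w20;  python3 - <<'E'
from h import *
s=bot.state()
for n,tcp in (("w20",s["tool_pos"]),):
    f=np.load(n+".npz"); k=dict(mtx=f["K"],cam_to_world=f["T"]); P=(cloud(k,f["d"])-np.array(tcp))@R.from_quat(s["tool_rot"]).as_matrix()
    X,Y,Z=P[...,0],P[...,1],-P[...,2]
    m=(abs(Y)<.013)&(X>.02)&(X<.12)&(Z>0.0)&(Z<.04)
    for x0 in range(20,100,16):
        q=m&(X>x0/1000)&(X<x0/1000+.008); 
        if q.sum()>5: print(n,x0,q.sum(),"zmax %.4f ymid %.4f"%(np.percentile(Z[q],95),(np.percentile(Y[q],2)+np.percentile(Y[q],98))/2))
    print("x extent",np.percentile(X[m],99.5), "near edge", np.percentile(X[m&(abs(Y)>.008)],1))
# target 
print(delta([.5587,.2588,.15],-93.1,s))
E
```

```text
time_s: 28.25
tool_pos: [0.5467, -0.0536, 0.0073]
tool_rot: [0.999, 0.05, 0.0, 0.0]
contact_force: [0.6, 0.3, 0.9]
grip_width: 0.0095
time_s: 29.15
tool_pos: [0.5464, -0.0537, 0.1473]
tool_rot: [0.999, 0.05, 0.0, 0.0]
contact_force: [-0.2, -0.2, -1.3]
grip_width: 0.0091
t 29.15 tcp [ 0.5464 -0.0537  0.1473] tool x/y az [  5.8 -84.2] zdir [ 0. -0. -1.] F [-0.2 -0.2 -1.3] w 0.0091 j [ 0.17  0.37 -0.2   1.86  0.09  0.92 -1.55]
w20 20 253 zmax 0.0133 ymid 0.0003
w20 36 270 zmax 0.0136 ymid 0.0003
w20 52 680 zmax 0.0191 ymid 0.0002
w20 68 778 zmax 0.0188 ymid 0.0002
w20 84 176 zmax 0.0194 ymid 0.0003
x extent 0.08563112812707167 near edge 0.04916835344546921
[array([  44.17210493, -309.61412112,   -3.51522163]), np.float64(0.1549141308767546)]
```

View pics/w20.png

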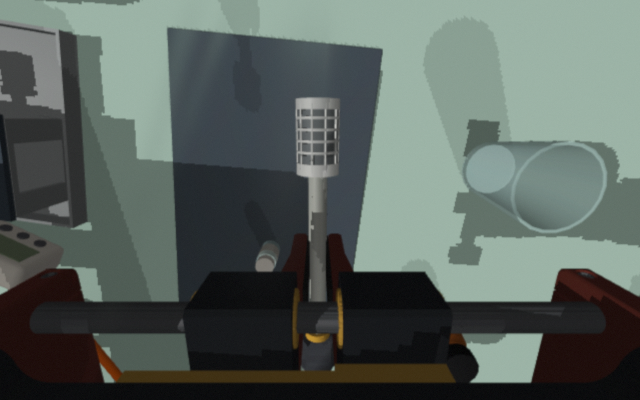

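```bash
python3 -m handwheel '[[0,0,0,0.08,-1],[0,0,0,0.075,-1],[0,-16,0,0,-1],[-0.5,-33,0,0,-1],[-0.5,-33,0,0,-1],[-0.5,-33,0,0,-1],[-0.5,-33,0,0,-1],[-0.5,-33,0,0,-1],[-0.5,-33,0,0,-1],[-0.5,-33,0,0,-1],[-0.5,-33,0,0,-1],[-0.5,-26,0,0,-1],[0,-7,0,0,-1],[0,0,0,0,-1],[0,0,0,0,-1]]'; python3 - <<'E'
from h import *
st();print(delta([.5588,.2588,.106],-93.1))
E
```

```text
time_s: 30.7
tool_pos: [0.559, 0.2571, 0.1463]
tool_rot: [1.0, -0.028, -0.001, 0.001]
contact_force: [-0.3, -0.5, -1.5]
grip_width: 0.0096
t 30.70 tcp [0.559  0.2571 0.1463] tool x/y az [ -3.2 -93.2] zdir [-0.001 -0.002 -1.   ] F [-0.3 -0.5 -1.5] w 0.0096 j [-0.33  0.48 -0.24  1.69  0.14  0.99 -2.25]
[array([-0.22139473, -1.7249726 , 40.24816558]), np.float64(-0.0014118623069692708)]
```

```bash
python3 -m handwheel '[[0,-1.7,10,-0.001,-1],[0,0,15,0,-1],[0,0,15,0,-1],[0,0,0,0,-1],[0,0,0,0,-1]]'; python3 - <<'E'
from h import *
print(delta([.5588,.2588,.078],-93.1))
E
python3 look.py w21
```

```text
time_s: 31.2
tool_pos: [0.5587, 0.2604, 0.1062]
tool_rot: [1.0, -0.027, -0.001, 0.0]
contact_force: [1.3, 0.2, -0.4]
grip_width: 0.0094
[array([ 0.24178191,  1.56581683, 28.21750169]), np.float64(0.000704747636456986)]
t 31.20 tcp [0.5587 0.2604 0.1062] tool x/y az [ -3.1 -93.1] zdir [-0.002 -0.001 -1.   ] F [ 1.3  0.2 -0.4] w 0.0094 j [-0.34  0.53 -0.24  1.72  0.15  0.91 -2.27]
```

View pics/w21.png

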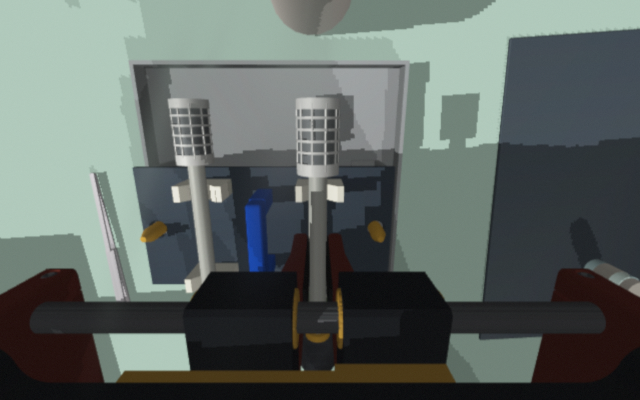

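```bash
python3 -m handwheel '[[0.2,1.5,5,0,-1],[0,0,8,0,-1],[0,0,5,0,-1],[0,0,3,0,-1],[0,0,2,0,-1],[0,0,0,0,-1]]'; python3 - <<'E'
from h import *
print(delta([.5588,.2588,.078],-93.1))
E
python3 look.py w22
```

```text
time_s: 31.85
tool_pos: [0.5591, 0.2593, 0.0838]
tool_rot: [1.0, -0.027, -0.0, 0.0]
contact_force: [-0.0, 0.4, -1.3]
grip_width: 0.0089
[array([-0.24632154,  0.50278117,  5.80850399]), np.float64(0.0010037004735867678)]
t 31.85 tcp [0.5591 0.2593 0.0838] tool x/y az [ -3. -93.] zdir [-0. -0. -1.] F [-0.   0.4 -1.3] w 0.0089 j [-0.34  0.55 -0.23  1.74  0.16  0.87 -2.27]
```

View pics/w22.png

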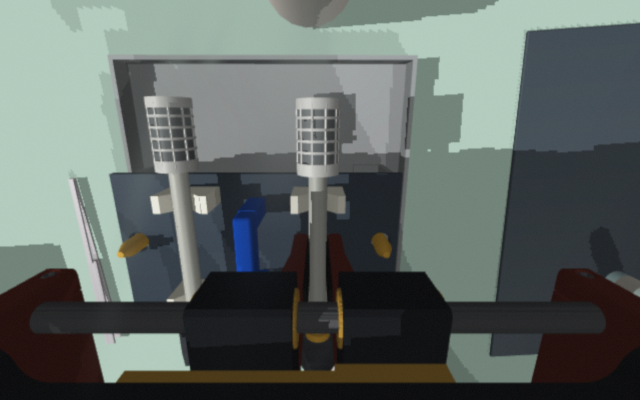

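```bash
python3 -m handwheel '[[0,0.3,2,0.001,-1],[0,0,2,0,-1],[0,0,0,0,-1]]';python3 -m handwheel '[[0,0,1,0,-1],[0,0,0,0,-1]]';python3 -m handwheel '[[0,0,0.7,0,-1],[0,0,0,0,-1]]'
```

```text
time_s: 32.2
tool_pos: [0.5591, 0.2589, 0.0799]
tool_rot: [1.0, -0.027, -0.0, 0.0]
contact_force: [-0.1, 0.0, -0.5]
grip_width: 0.009
time_s: 32.4
tool_pos: [0.5592, 0.259, 0.0791]
tool_rot: [1.0, -0.027, -0.0, 0.0]
contact_force: [-0.2, -0.4, -0.8]
grip_width: 0.0092
time_s: 32.6
tool_pos: [0.5593, 0.2591, 0.0785]
tool_rot: [1.0, -0.027, 0.0, -0.0]
contact_force: [-0.1, 0.2, -0.9]
grip_width: 0.0092
```

```bash
python3 -m handwheel '[[0,0,0.7,0,-1],[0,0,0,0,-1]]';python3 -m handwheel '[[0,0,0.4,0,-1],[0,0,0,0,-1]]'
```

```text
time_s: 32.8
tool_pos: [0.5594, 0.2591, 0.0782]
tool_rot: [1.0, -0.027, 0.0, -0.0]
contact_force: [-0.8, 0.0, 3.0]
grip_width: 0.0092
time_s: 33.0
tool_pos: [0.5594, 0.2592, 0.0781]
tool_rot: [1.0, -0.027, 0.0, -0.0]
contact_force: [-2.6, -0.9, 6.4]
grip_width: 0.009
```

Contact; I'll release with a small opening (handle beside) and withdraw straight up.

```bash
python3 -m handwheel '[[0,0,0,0,-0.5],[0,0,0,0,-0.5],[0,0,0,0,-0.5],[0,0,0,0,-0.5]]'; python3 -m handwheel '[[0,0,-8,0,-0.5],[0,0,-15,0,-0.5],[0,0,-25,0,-0.5],[0,0,-30,0,-0.5],[0,0,-30,0,-0.5],[0,0,-20,0,-0.5],[-25,0,-5,0,-0.5],[-25,0,0,0,-0.5],[-20,0,0,0,-0.5],[0,0,0,0,-0.5]]'; python3 look.py w23; python3 - <<'E'
from h import *
p,d=bot.capture("top"); cv2.imwrite("pics/top1.png",cv2.resize(p[100:300,150:490,::-1],(800,470),interpolation=cv2.INTER_CUBIC))
p,d=bot.capture("scene"); cv2.imwrite("pics/scene1.png",cv2.resize(p[120:300,100:500,::-1],(800,360),interpolation=cv2.INTER_CUBIC))
f=np.load("w23.npz"); k=dict(mtx=f["K"],cam_to_world=f["T"]); P=cloud(k,f["d"])-np.array([.5602,.2967,.06]); a=np.radians(-3.1)
X=P[...,0]*np.cos(a)+P[...,1]*np.sin(a); Y=-P[...,0]*np.sin(a)+P[...,1]*np.cos(a); Z=P[...,2]
for y in (38,-38):
    for x in (-15,0,15,45,60,75):
        q=(abs(Y-y/1000)<.014)&(abs(X-x/1000)<.004)&(Z>.02); print(y,x,q.sum(),"top z",np.round(np.percentile(Z[q],92),4),"ymid",np.round((Y[q].min()+Y[q].max())/2,4)) if q.sum()>5 else None
    q=(abs(Y-y/1000)<.014)&(Z>.015)&(abs(X)<.15); print("x ext",X[q].min(),X[q].max())
q=(abs(Z-.005)<.003)&(abs(X)<.05)&(abs(Y)<.095); A=np.c_[X[q],Y[q],np.ones(q.sum())]; print("plate fit",np.linalg.lstsq(A,Z[q],rcond=None)[0])
E
```

```text
time_s: 33.4
tool_pos: [0.5592, 0.2589, 0.0771]
tool_rot: [1.0, -0.027, -0.0, 0.0]
contact_force: [-0.2, 0.2, -0.8]
grip_width: 0.0223
time_s: 34.4
tool_pos: [0.4873, 0.2637, 0.2122]
tool_rot: [1.0, -0.026, 0.0, -0.0]
contact_force: [0.7, 0.5, -0.0]
grip_width: 0.0217
t 34.40 tcp [0.4873 0.2637 0.2122] tool x/y az [ -3. -93.] zdir [ 0.001  0.001 -1.   ] F [ 0.7  0.5 -0. ] w 0.0217 j [-0.36  0.32 -0.28  1.77  0.1   1.07 -2.3 ]
38 -15 95 top z 0.0308 ymid 0.0378
38 0 97 top z 0.0307 ymid 0.0378
38 15 101 top z 0.0307 ymid 0.0379
38 45 112 top z 0.031 ymid 0.0379
38 60 255 top z 0.0365 ymid 0.0381
38 75 278 top z 0.0364 ymid 0.0383
x ext -0.0817606154804221 0.087644545309472
-38 -15 90 top z 0.0309 ymid -0.038
-38 0 89 top z 0.031 ymid -0.0379
-38 15 91 top z 0.0311 ymid -0.0378
-38 45 108 top z 0.031 ymid -0.0382
-38 60 252 top z 0.0363 ymid -0.0382
-38 75 268 top z 0.0365 ymid -0.0377
x ext -0.08239875654881997 0.08702281492245481
plate fit [ 0.00186222 -0.00117539  0.00528165]
```

View pics/w23.png

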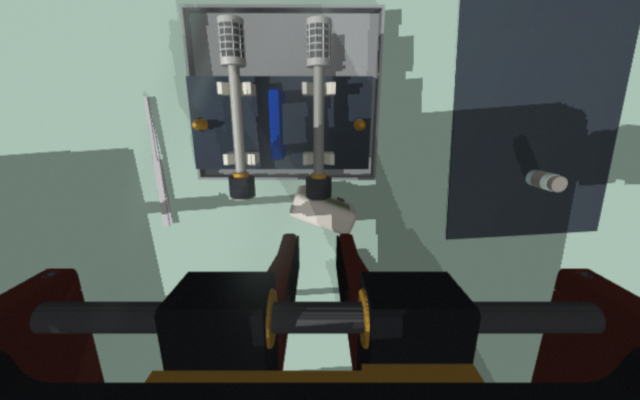

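View pics/top1.png

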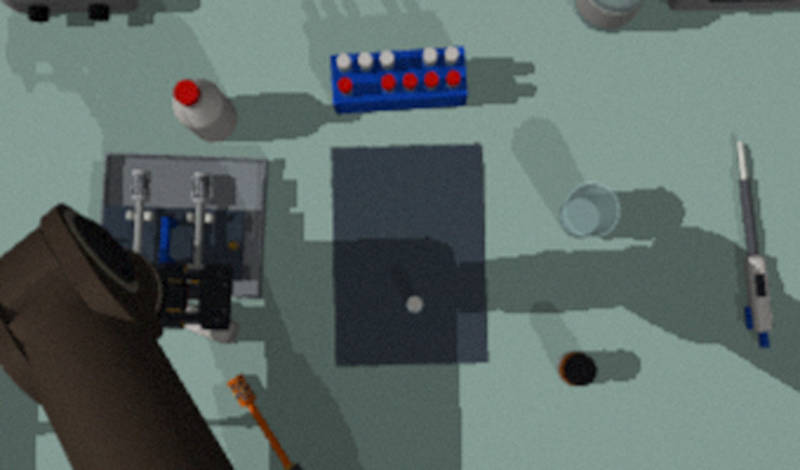

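View pics/scene1.png

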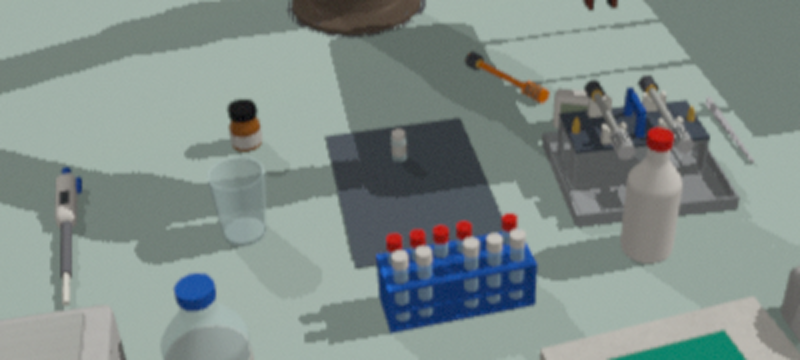

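```bash
python3 - <<'E'
from rig import bot
print(bot.sign_off())
E
```

```text
the job is handed in; nothing more can be done
None
```

The rack is on the stand, both basket shafts lie in its V-blocks, and the job was handed in at about 34.5 s of the 67 s allowed. The sign-off reported no verdict.

- **Rack:** I lifted it by the blue handle and lined it up over the pins using the wrist camera. I lowered it until it touched, at about 4 N, and let go. It lies flat to about 0.1°, and both pins stand up through the holes.
- **Shafts:** I gripped each one only by the middle of its bare stem. I lowered it into its V-blocks until it touched, at 5 to 6 N, released it and withdrew straight up.
- **Final check:** The depth readings put both stems level and centred at the rack's y = ±38 mm. Their tops read about 0.8 mm higher than expected, which is within camera error. Both baskets are over the long end of the tray.
- **Bystanders:** In the last pictures, nothing on the bench appeared to have moved, and the gripper is clear of everything. I judged this by eye and did not measure their positions.

No check failed. The only disagreement was earlier: the network placed the shafts about 2 to 3 mm off my own depth measurement. I used my measurement, or close to it, and both stems were caught cleanly.

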